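# Roll the spare spindle out of its spring clips and lay it in the V cradle

### The job

The spare spindle is held in the two spring clips of the sloping rack. Take hold of it between the clips and roll it sideways, down the slope past the red sprung jaws (the hooked jaws stop it from coming straight out), then lay it level in the two V notches of the blue cradle and let go, without dropping it on the way. Leave the car remote, the brass lock cylinder and the tape roll where they are.

Things in the scene. Friction and masses are not known exactly. Their poses are not given: they have to be found in the camera images.
- spindle_center (a point): middle of the loose spindle's axis: steel bar, 22 mm in diameter, 150 mm long, about 0.28 kg, with a brass collar 30 mm in diameter on the last 15 mm of each end. Its own y axis is the bar's axis; it is the same either way round and may be turned about that axis. It starts in the clips.
- spindle: the same spindle; its origin is the same point
- clip_seat (a point): seat of the spindle's middle in the grey fixed clip rack, 140 mm above the bench. z points straight out of the panel (up and to the robot, 35 degrees from vertical), x UP the slope, y along the seated spindle. Panel face at z = -40 mm, x = -58 to 112 mm, y = -75 to 75 mm. Clips (12 mm wide) at y = -46 and 46 mm; between them y = -36 to 36 mm is clear. Moved 42 mm along -x the spindle is free.
- hook_left (a point): middle of the hook's underside of the fixed steel jaw of the clip at y = +46 mm (the other clip has the same): it reaches over the spindle from the uphill side to 4 mm downhill of its axis, 0.6 mm above the bar, so the bar cannot come straight out along z of clip_seat until it has moved about 16 mm down the slope
- visor_edge (a point): middle of the outer edge of the grey visor on the rack, which stands out of the panel along its upper edge, 150 mm wide, 6 mm thick, 142 mm out from clip_seat along its z and 109 mm up the slope from it. It leans over the spindle: a gripper pointing straight down at the seat has no room, one that comes in along -z of clip_seat has
- jaw_left (a joint): red sprung jaw on the downhill side of the clip at y = +46 mm, its top 12.5 mm downhill of the spindle's axis and 4 mm nearer the panel. 0 = closed on the spindle, grows to at most 1.2 rad as the spindle pushes it away downhill; it springs back by itself. Both jaws together resist with about 4 to 10 N
- jaw_right (a joint): red sprung jaw of the clip at y = -46 mm, as jaw_left
- cradle_seat (a point): middle of the spindle's axis when it rests in the fixed blue cradle (80 x 130 mm), 75 mm above the bench. z up, y along the resting spindle (either way round). Two 90 degree V notches open upwards at y = -46 and 46 mm, 10 mm thick, 50 mm wide at the mouth, tops 85 mm above the bench; between them only the 10 mm base. They take the bar inside its collars with 9 mm of play along y.
- car_fob: loose black car remote, 35 x 63 x 15 mm, lying on the bench; origin at the centre of its underside. Leave it alone.
- brass_cylinder: loose brass lock cylinder, 41 x 73 x 17 mm, lying on the bench; origin at the centre of its underside. Leave it alone.
- tape_roll: loose roll of black tape, 55 mm across, 19 mm high, flat on the bench; origin at the centre of its underside. Leave it alone.

How it is judged:
On the way:
1. the spindle has rolled out sideways: its middle is more than 13 mm down the slope from its seat while less than 16 mm farther out from the panel (x of spindle_center in the frame of clip_seat below -0.013 m and z of spindle_center in the frame of clip_seat below 0.016 m).
At the end, for the whole second after the job is handed in: the spindle lies in both V notches of the cradle at rest: its middle within 6 mm sideways and in height and 20 mm lengthwise of the cradle's seat, its axis within 0.1 rad of the cradle's (x of spindle_center in the frame of cradle_seat between -0.006 and 0.006 m and y of spindle_center in the frame of cradle_seat between -0.02 and 0.02 m and z of spindle_center in the frame of cradle_seat between -0.006 and 0.006 m and angle between the y axis of spindle_center and the y axis of cradle_seat, either way round below 0.1 rad and linear speed of spindle below 0.02 m/s); the robot touches nothing.
It fails at once if the spindle is dropped (falls freely, faster than 0.6 m/s, with no finger on it) (contact force between the fingers and spindle below 0.1 N and linear speed of spindle above 0.6 m/s).
It fails at once if the car fob is moved more than 30 mm (distance of car_fob from where it was at the start of the episode above 0.03 m).
It fails at once if the brass cylinder is moved more than 30 mm (distance of brass_cylinder from where it was at the start of the episode above 0.03 m).
It fails at once if the tape roll is moved more than 30 mm (distance of tape_roll from where it was at the start of the episode above 0.03 m).
It also fails if it takes over 45 s, if anything falls off the work surface, if the arm or the gripper's body presses on something with over 40 N, if the wrist force passes 120 N, or if a joint passes its speed limit or range.

### The arm

A 7-joint arm with a two-finger parallel gripper is mounted at the origin on a cart in front of the work surface, level with it; the furniture and walls round the work are solid. World frame = base frame: x ahead of the robot, y to its left, z up, the work surface at z = 0. Lengths are in m, angles in rad, forces in N, time in s.
With the tool pointing down it reaches from about 0.425 to 1.025 m from the base axis. Payload 3.6 kg.
Tool frame: the origin (TCP) lies midway between the tips of the shut fingers; the grasp point (between the pads) lies 19 mm behind it (r.grasp_offset is the distance from the TCP to the grasp point, in m); z points along the fingers, y is the line along which they close (so a half turn about z gives the same grasp; the last joint's range is limited). The gripper opens to 85 mm and grips with 20 to 120 N. Pads are 22 mm wide; open, the fingers measure 114 mm over their backs; the gripper's body (76 mm by 85 mm) begins 54 mm behind the grasp point. The pads swing forward as they close: fully open they stand 13 mm farther back than shut.
Start: joints at [-1.302, 0.591, 0.048, 1.609, -0.033, 0.943, -0.034], TCP at [0.257, 0.678, 0.231] pointing down, gripper open.
Joint ranges: [-2.69, 2.69], [-0.47, 2.24], [-1.27, 1.36], [0.19, 2.51], [-1.53, 4.68], [0.08, 2.07], [-3.09, 3.09]. Speed limits (rad/s): [2.57, 2.57, 3.14, 3.14, 3.14, 3.14, 3.14].

### API

Orientations are given as a unit quaternion [x, y, z, w].
In Python, from cell import r, imaging, finder gives the robot as it stands. The module is installed in compiled form; this text tells all that it offers.
- The arm moves only by the tool move_arm, never from a script. Its argument "motion" is a list of rows, each a list of 7 numbers: the closure, from 0 (fully open) to 1 (shut), then the shift along the world's x, y, z in mm, then the turn, a rotation vector about the world's x, y, z in degrees. A call has exactly 8 rows; each row is the pose to reach, as a shift and turn from the pose commanded when the call began; what a row does not reach only later rows make up. A row lasts 1/12 s, in which the tool goes at most 41.7 mm and 7.16 degrees, less where a joint would pass 70% of its speed; a pose out of reach is approached as far as the arm can. A call with a gripper value outside its range is refused whole. The fingers move at their own pace and stop on an object; "squeeze" is the grip in N (left out, the last holds). Time passes only in rows, so rows that repeat a pose let the fingers close, or fill a call up. It gives the time, the measured TCP pose, the force, the opening and the grip force at its end, in the units of the state.
- r.get_state(): the state, without advancing time (a new reading comes with each control period).
- imaging.get_image(name): name is "scene" or "top" or "wrist"; returns the picture (420x560x3 uint8, red, green, blue); there is no depth.
- imaging.calibration(name): a dict with "fx", "fy", "cx", "cy" (pixels), "rvec" (rotation vector, rad) and "tvec" (3), from world to camera coordinates, as OpenCV has them. Camera axes: x right, y down, z forward; pixel columns grow to the right and rows downward; lengths in m; the calibration is good to about 2 mm. The wrist camera is an equidistant fisheye: a pixel r from the principal point sees the ray r / f radians off the axis. A picture is of the moment at which its call begins: read the wrist's pose just before it. calibration takes no time and is no camera call; for the wrist camera it gives the pose at the moment of the call.
- r.job_done(): hands the job in; it is judged then, once.
Trained networks look in the newest picture that a camera, given by its name, has taken for a name from the list of things; names that differ only in an ending like _2 or _b are one class to them, and where a whole thing is asked for, a point or a joint stands for the part that bears it (a point fixed in the world has none). Each returns a list of dicts, best first, with "p" (0 to 1); they miss things now and then, are a little off and sometimes report something else, mostly with a low value. They report only what shows in the picture. A call takes as long as a camera call.
- finder.silhouettes(camera, name): "pixels" (420x560 bool, what is visible of it) and "position" ([row, column] in pixels, amid what is visible of it).
- finder.pinpoint(camera, name): "position" ([row, column] in pixels: a listed point, or the origin of a listed thing).
The state is a dict: "time": time; "joints": joint angles; "joint_vel": joint speeds; "tau": joint torques, N m; "ee_pos": TCP position; "eef_rot": TCP orientation; "force": force on the tool from outside, world axes, zero at the start; "wrist_torque": the same for the moment, N m; "finger_gap": opening from 0.0 (shut) to 1.0 (fully open); "gripper_force": force on a finger pad.
Only numpy, scipy, OpenCV 4.12 (cv2) and the standard library are available. Lean on these libraries where they do the work, as an engineer would, in place of code of your own. Each camera call takes 0.05 s, during which the arm holds its last target. There are 200 camera calls.

## Working session

There is one attempt and no reset: what is moved stays moved. The work goes in short steps, Python scripts to look and compute and a tool call to move; the robot and the scene stay as the last step left them, time stands still between calls to the robot, and variables do not carry over. Pictures are saved under pics/ and viewed, at most 10 in all, crops included, and the job is handed in when it is done.

Besides the shell and the picture viewer there is one more tool, called as name(argument=value, ...), one argument or row to a line, values as JSON. move_arm: Moves the arm, as the interface text tells. Its arguments: {"type":"object","properties":{"motion":{"type":"array"},"squeeze":{"type":"number"}},"required":["motion"]}

```bash
mkdir -p pics
cat > h.py <<'E'
import numpy as np, cv2
from scipy.optimize import least_squares
from scipy.spatial.transform import Rotation as R
from cell import r, imaging, finder
def ray(name,rc,c=None):
    c=c or imaging.calibration(name)
    Rm=cv2.Rodrigues(np.array(c["rvec"],float))[0]; t=np.array(c["tvec"],float).ravel()
    x=(rc[1]-c["cx"])/c["fx"]; y=(rc[0]-c["cy"])/c["fy"]
    if name=="wrist":
        th=np.hypot(x,y); d=np.array([x/th*np.sin(th),y/th*np.sin(th),np.cos(th)])
    else: d=np.array([x,y,1]); d/=np.linalg.norm(d)
    return -Rm.T@t, Rm.T@d
def onz(o,d,z): return o+d*(z-o[2])/d[2]
def tri(rays):
    A=sum(np.eye(3)-np.outer(d,d) for o,d in rays); b=sum((np.eye(3)-np.outer(d,d))@o for o,d in rays)
    p=np.linalg.solve(A,b); return p,[np.linalg.norm((np.eye(3)-np.outer(d,d))@(p-o)) for o,d in rays]
E
python3 - <<'E'
from h import *
np.set_printoptions(precision=4,suppress=True)
for n in ["scene","top"]:
    im=imaging.get_image(n); cv2.imwrite(f"pics/{n}0.png",im[:,:,::-1])
D={}
for nm in ["spindle_center","clip_seat","cradle_seat","hook_left","visor_edge","jaw_left","jaw_right","car_fob","brass_cylinder","tape_roll"]:
    rs=[]
    for n in ["scene","top"]:
        f=finder.pinpoint(n,nm)
        for q in f[:2]: print(nm,n,np.round(q["position"],1),round(q["p"],2))
        if f: 
            rs.append(ray(n,f[0]["position"]))
    zz={"cradle_seat":.075,"clip_seat":.14,"spindle_center":.14}.get(nm)
    if zz: print("   onz",*[onz(*x,zz) for x in rs])
    if len(rs)==2: print("   tri",*tri(rs))
s=r.get_state(); print(s["time"],s["ee_pos"],s["eef_rot"],r.grasp_offset)
E
```

```text
spindle_center scene [151.9 295.4] 0.87
spindle_center top [224.  379.9] 0.97
   onz [ 0.564  -0.2453  0.14  ] [ 0.5558 -0.2488  0.14  ]
   tri [ 0.5626 -0.2516  0.1308] [np.float64(0.0032732738543209705), np.float64(0.0032732738543210355)]
clip_seat scene [151.9 301.2] 0.58
clip_seat top [223.7 378.7] 0.85
   onz [ 0.5501 -0.2497  0.14  ] [ 0.5562 -0.2458  0.14  ]
   tri [ 0.5507 -0.2434  0.1485] [np.float64(0.002251557918807024), np.float64(0.00225155791880694)]
cradle_seat scene [232.  321.1] 0.93
cradle_seat scene [163.9 294.8] 0.54
cradle_seat top [262.5 307.8] 0.79
cradle_seat top [224.9 379.4] 0.42
   onz [ 0.4495 -0.0748  0.075 ] [ 0.4492 -0.0813  0.075 ]
   tri [ 0.4508 -0.0813  0.0654] [np.float64(0.0008058775819022798), np.float64(0.0008058775819022254)]
hook_left scene [162.9 296.2] 0.68
hook_left scene [183.6 336.4] 0.41
hook_left top [222.7 360.7] 0.88
   tri [ 0.5488 -0.1988  0.1533] [np.float64(0.0009958044486061634), np.float64(0.0009958044486062115)]
visor_edge scene [ 93.3 298.9] 0.67
visor_edge top [189.8 396.6] 0.91
   tri [ 0.565  -0.2419  0.3304] [np.float64(0.00033814237716025245), np.float64(0.0003381423771601065)]Traceback (most recent call last):
  File "<stdin>", line 9, in <module>
ValueError: it knows: brass_cylinder, car_fob, clip_seat, cradle_seat, hook_left, spindle, spindle_center, tape_roll, visor_edge
```

View pics/scene0.png

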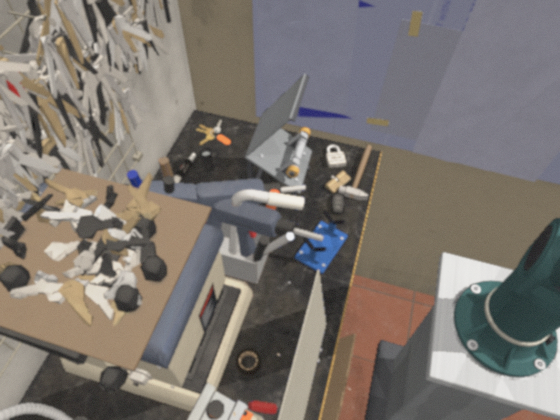

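View pics/top0.png

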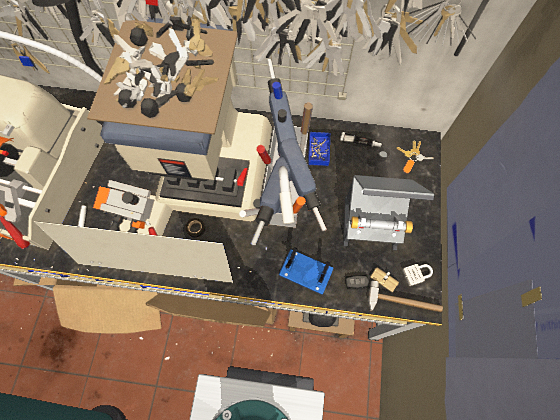

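Run:
```python
from h import *
np.set_printoptions(precision=4,suppress=True)
for nm in ["spindle"]:
  for n in ["scene","top"]:
    f=finder.silhouettes(n,nm)
    for q in f[:2]:
        m=q["pixels"].astype(np.uint8); rc=cv2.minAreaRect(np.argwhere(m)[:,::-1].astype(np.float32)); print(n,q["p"],rc,q["position"])
        b=cv2.boxPoints(rc); L=sorted([(np.linalg.norm(b[i]-b[(i+1)%4]),i) for i in range(4)])
        e=[]
        for l,i in L[:2]:
            c=(b[i]+b[(i+1)%4])/2; e.append(onz(*ray(n,c[::-1]),.145))
        print(e, np.degrees(np.arctan2(*(e[1]-e[0])[1::-1])))
for nm in ["car_fob","brass_cylinder","tape_roll"]:
    f=finder.pinpoint("top",nm); print(nm,[ (onz(*ray("top",q["position"]),0),round(q["p"],2)) for q in f[:2]])
s=r.get_state(); print(s["time"],s["ee_pos"],s["eef_rot"],r.grasp_offset, s["finger_gap"])
```

```text
scene 0.65 ((298.0221862792969, 152.00704956054688), (11.438767433166504, 52.497432708740234), 17.592424392700195) [153.1, 297.8]
[array([ 0.5603, -0.3335,  0.145 ]), array([ 0.5533, -0.1589,  0.145 ])] 92.2764312957391
top 0.61 ((381.3823547363281, 224.5293731689453), (61.433895111083984, 11.120992660522461), 4.39870548248291) [225.5, 378.2]
[array([ 0.5489, -0.1749,  0.145 ]), array([ 0.5571, -0.3281,  0.145 ])] -86.92552936568322
car_fob [(array([ 0.4293, -0.2191,  0.    ]), 0.74)]
brass_cylinder [(array([ 0.4331, -0.2895,  0.    ]), 0.61)]
tape_roll [(array([0.5221, 0.2473, 0.    ]), 0.76)]
0.85 [0.2573 0.6778 0.2313] [0.1804 0.9836 0.     0.    ] 0.0187 1.0017889311990358
```

The scene picture shows the rack at about (285,145) with the bar between gold collars, and the blue cradle at (322,247). The top picture has the bar at (380,225) and the cradle at (307,270), with a tall machine and a cream wall between the arm and the rack. I'll check their heights before the transit.

Run:
```python
from h import *
np.set_printoptions(precision=3,suppress=True)
for k,s,t in [("board near right",(208,210),(130,207)),("board near left",(335,125),(118,88)),("board far right",(170,45),(20,240)),("wall R top",(272,318),(243,228)),("lever tip",(237,290),(243,256)),("lever tip2",(237,322),(228,322)),("tube",(203,302),(220,290))]:
    print(k,*tri([ray("scene",s),ray("top",t)]))
for n in ["scene","top"]: print(n,ray(n,(210,280))[0])
im=imaging.get_image("top"); hsv=cv2.cvtColor(im,cv2.COLOR_RGB2HSV)
m=cv2.inRange(hsv,(100,120,60),(125,255,255)); m[:235]=0;m[310:]=0;m[:,:260]=0;m[:,350:]=0
p=np.argwhere(m); print(len(p)); rc=cv2.minAreaRect(p[:,::-1].astype(np.float32)); b=cv2.boxPoints(rc); print(b)
print(np.array([onz(*ray("top",c[::-1]),.03) for c in b]))
```

```text
board near right [0.603 0.156 0.418] [np.float64(3.142319702841927e-05), np.float64(3.142319702856699e-05)]
board near left [0.605 0.385 0.438] [np.float64(0.017304185803531786), np.float64(0.01730418580353136)]
board far right [0.915 0.148 0.392] [np.float64(0.003797461216941501), np.float64(0.0037974612169415886)]
wall R top [0.429 0.108 0.223] [np.float64(0.004193590266762085), np.float64(0.004193590266762071)]
lever tip [0.475 0.043 0.195] [np.float64(0.025504230857881883), np.float64(0.02550423085788178)]
lever tip2 [ 0.49  -0.084  0.093] [np.float64(0.05392915294222444), np.float64(0.053929152942224536)]
tube [ 0.496 -0.025  0.242] [np.float64(0.003378109518394731), np.float64(0.0033781095183945255)]
scene [0.393 0.518 0.991]
top [ 0.19  -0.054  1.117]
1243
[[265.    302.   ]
 [289.692 247.678]
 [334.068 267.849]
 [309.377 322.171]]
[[ 0.341  0.016  0.03 ]
 [ 0.495 -0.029  0.03 ]
 [ 0.455 -0.154  0.03 ]
 [ 0.306 -0.104  0.03 ]]
```

move_arm(
  motion=[
    [0, 0, 0, 30, 0, 0, 0],
    [0, 0, 0, 60, 0, 0, 0],
    [0, 10, 0, 100, 0, 0, 0],
    [0, 20, 0, 140, 0, 0, 0],
    [0, 30, -5, 180, 0, 0, 0],
    [0, 40, -10, 215, 0, 0, 0],
    [0, 45, -15, 240, 0, 0, 0],
    [0, 50, -20, 250, 0, 0, 0],
  ],
)

```text
time: 1.57
ee_pos: [0.3088, 0.6586, 0.4871]
eef_rot: [0.181, 0.984, 0.004, 0.001]
force: [-0.1, 0.7, 0.4]
finger_gap: 1.001
gripper_force: 0.0
```

move_arm(
  motion=[
    [0, 15, -40, 0, 0, 0, -4],
    [0, 30, -80, 0, 0, 0, -8],
    [0, 42, -120, 0, 0, 0, -12],
    [0, 54, -160, 0, 0, 0, -16],
    [0, 66, -200, 0, 0, 0, -20],
    [0, 78, -238, 0, 0, 0, -24],
    [0, 90, -276, 0, 0, 0, -28],
    [0, 100, -315, 0, 0, 0, -32],
  ],
)

```text
time: 2.23
ee_pos: [0.4071, 0.3403, 0.4799]
eef_rot: [0.446, 0.895, -0.001, -0.0]
force: [0.4, -0.3, 0.8]
finger_gap: 0.999
gripper_force: 0.0
```

move_arm(
  motion=[
    [0, 8, -40, 0, 0, 0, -4],
    [0, 16, -80, 0, 0, 0, -8],
    [0, 22, -120, 0, 0, 0, -12],
    [0, 28, -160, 0, 0, 0, -16],
    [0, 32, -200, 0, 0, 0, -20],
    [0, 36, -240, 0, 0, 0, -24],
    [0, 38, -280, 0, 0, 0, -29],
    [0, 40, -320, 0, 0, 0, -34],
  ],
)

```text
time: 2.9
ee_pos: [0.4462, 0.0209, 0.4801]
eef_rot: [0.688, 0.725, -0.001, -0.001]
force: [0.4, -0.1, -0.2]
finger_gap: 1.001
gripper_force: 0.0
```

move_arm(
  motion=[
    [0, -2, -36, -15, 0.2, -4.4, 0],
    [0, -4, -72, -35, 0.5, -8.8, 0],
    [0, -6, -108, -55, 0.7, -13.1, 0],
    [0, -8, -144, -75, 1, -17.5, 0],
    [0, -10, -180, -95, 1.2, -21.9, 0],
    [0, -12, -216, -117, 1.4, -26.2, 0],
    [0, -14, -250, -139, 1.7, -30.6, 0],
    [0, -16, -276, -160, 1.9, -35, 0],
  ],
)

```text
time: 3.57
ee_pos: [0.425, -0.2244, 0.3461]
eef_rot: [0.666, 0.699, 0.185, 0.182]
force: [-0.8, -0.2, 0.7]
finger_gap: 0.999
gripper_force: 0.0
```

```bash
cat > w.py <<'E'
from h import *
import sys
np.set_printoptions(precision=4,suppress=True)
c=imaging.calibration("wrist"); im=imaging.get_image("wrist"); cv2.imwrite(f"pics/{sys.argv[1]}.png",im[:,:,::-1])
s=r.get_state(); print(s["time"],s["ee_pos"],R.from_quat(s["eef_rot"]).as_matrix().T)
for nm,z in [("spindle_center",.14),("clip_seat",.14),("hook_left",None),("cradle_seat",.075)]:
    for q in finder.pinpoint("wrist",nm)[:2]:
        o,d=ray("wrist",q["position"],c); print(nm,round(q["p"],2),np.round(q["position"],1), onz(o,d,z) if z else "")
E
python3 w.py w1
```

```text
3.6167 [ 0.4225 -0.226   0.3451] [[-0.0421  0.9991 -0.0042]
 [ 0.8644  0.0386  0.5013]
 [ 0.501   0.0174 -0.8653]]
spindle_center 0.79 [189.2 285.3] [ 0.5564 -0.2473  0.14  ]
spindle_center 0.74 [239.8 408.6] [ 0.8345 -0.3682  0.14  ]
clip_seat 0.94 [188.7 286.9] [ 0.5587 -0.2469  0.14  ]
hook_left 0.71 [152.3 290.1] 
cradle_seat 0.92 [ 50.5 182.6] [ 0.4426 -0.0794  0.075 ]
```

View pics/w1.png

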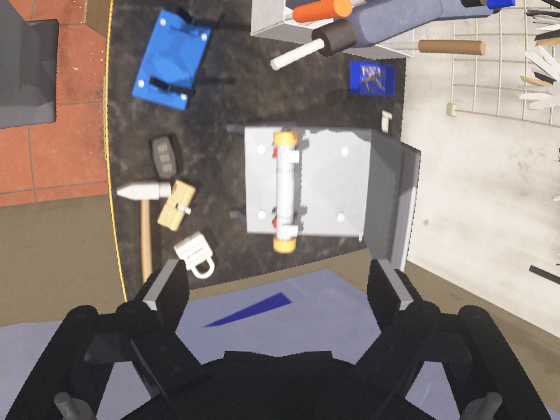

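The wrist picture shows the bar vertical in the rack, with collars at (288,137) and (285,245), and the cradle with corners at about (163,10), (213,27), (190,107) and (133,95). Next I'll get both yaw angles.

Run:
```python
from h import *
np.set_printoptions(precision=4,suppress=True)
c=imaging.calibration("wrist"); im=imaging.get_image("wrist"); s=r.get_state(); print(s["ee_pos"],s["time"])
P=lambda x,y,z: onz(*ray("wrist",(y,x),c),z)
f=finder.silhouettes("wrist","spindle")
for q in f[:1]:
    m=q["pixels"].astype(np.uint8); rc=cv2.minAreaRect(np.argwhere(m)[:,::-1].astype(np.float32)); print(q["p"],rc)
    b=cv2.boxPoints(rc);L=sorted([(np.linalg.norm(b[i]-b[(i+1)%4]),i) for i in range(4)])
    e=[P(*((b[i]+b[(i+1)%4])/2),.145) for l,i in L[:2]]; print(e,np.degrees(np.arctan2(*(e[1]-e[0])[1::-1])))
hsv=cv2.cvtColor(im,cv2.COLOR_RGB2HSV); m=cv2.inRange(hsv,(100,120,60),(125,255,255)); m[130:]=0;m[:,:110]=0;m[:,240:]=0
n,l,st,_=cv2.connectedComponentsWithStats(m); k=1+np.argmax(st[1:,4]); p=np.argwhere(l==k)[:,::-1]; print(st[k])
g=np.array([P(x,y,.01) for x,y in p])[:,:2]; rc=cv2.minAreaRect((g*1000).astype(np.float32)); print(rc,cv2.boxPoints(rc))
cr=cv2.resize(im[0:130,100:270],None,fx=4.5,fy=4.5,interpolation=cv2.INTER_CUBIC); cv2.imwrite("pics/c1.png",cr[:,:,::-1])
```

```text
[ 0.43   -0.2199  0.351 ] 3.8667
0.87 ((279.0, 192.5), (121.0, 24.0), 90.0)
[array([ 0.5492, -0.1713,  0.145 ]), array([ 0.5588, -0.3275,  0.145 ])] -86.48398134183866
[ 127   12   80  100 4348]
((442.8070373535156, -77.6618881225586), (132.09312438964844, 80.16412353515625), 73.57345581054688) [[ 385.684  -129.678 ]
 [ 462.576  -152.3473]
 [ 499.9301  -25.6458]
 [ 423.038    -2.9765]]
```

View pics/c1.png

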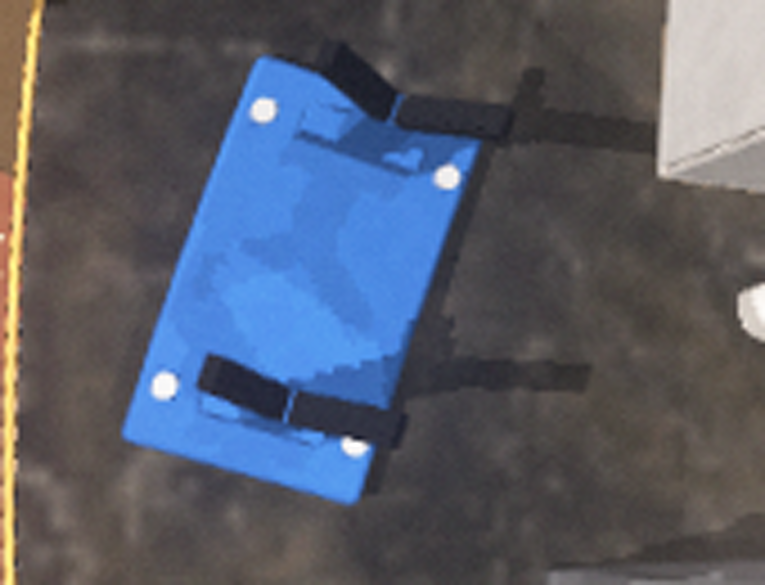

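Both are clear: the cradle is centred at (0.443, -0.078) with its axis at azimuth 73.6°. I'll work out the approach deltas.

```bash
cat > g.py <<'E'
from h import *
np.set_printoptions(precision=2,suppress=True)
S=np.array([.5565,-.248,.14]); az=np.radians(93.2)
y=np.array([np.cos(az),np.sin(az),0]); hx=np.array([np.sin(az),-np.cos(az),0]); a=np.radians(35)
zc=-np.sin(a)*hx+np.array([0,0,np.cos(a)]); xc=np.cos(a)*hx+np.array([0,0,np.sin(a)])
def delta(p,Rt):
    s=r.get_state(); d=(p-s["ee_pos"])*1000; v=(R.from_matrix(Rt)*R.from_quat(s["eef_rot"]).inv()).as_rotvec(degrees=True); print("d",d,"rot",v)
Rg=np.column_stack([np.cross(xc,-zc),xc,-zc])
if __name__=="__main__":
    print("xc",xc,"zc",zc, r.get_state()["joints"])
    for k in (.12,.06,-.02): delta(S+zc*k,Rg)
E
python3 g.py
```

```text
xc [0.82 0.05 0.57] zc [-0.57 -0.03  0.82] [-0.86 -0.24  1.25  2.31 -0.01  0.43  0.5 ]
d [  57.74  -31.69 -112.82] rot [ 0.86 -4.59  0.11]
d [  92.1   -29.77 -161.97] rot [ 0.86 -4.59  0.11]
d [ 137.91  -27.2  -227.51] rot [ 0.86 -4.59  0.11]
```

move_arm(
  motion=[
    [0, 8, -4, -14, 0.1, -0.6, 0],
    [0, 15, -8, -28, 0.2, -1.2, 0],
    [0, 22, -12, -42, 0.3, -1.8, 0],
    [0, 29, -16, -56, 0.4, -2.4, 0],
    [0, 36, -20, -70, 0.5, -3, 0],
    [0, 44, -25, -86, 0.7, -3.7, 0],
    [0, 51, -29, -100, 0.9, -4.6, 0],
    [0, 58, -32, -113, 0.9, -4.6, 0],
  ],
)

```text
time: 4.58
ee_pos: [0.439, -0.2163, 0.309]
eef_rot: [0.659, 0.69, 0.213, 0.211]
force: [0.2, -0.2, -0.1]
finger_gap: 0.998
gripper_force: 0.0
```

```bash
python3 g.py; python3 w.py w2
python3 - <<'E'
from h import *
c=imaging.calibration("wrist")
f=finder.silhouettes("wrist","spindle")
for q in f[:1]:
    p=np.argwhere(q["pixels"]);print(q["p"])
    g=np.array([onz(*ray("wrist",x,c),.14)[:2] for x in p])*1000; rc=cv2.minAreaRect(g.astype(np.float32)); print(rc)
E
```

```text
xc [0.82 0.05 0.57] zc [-0.57 -0.03  0.82] [-1.14 -0.47  1.36  2.41  0.85  0.34 -0.35]
d [ 48.74 -35.53 -70.74] rot [ 0.61 -0.04  0.78]
d [  83.1   -33.6  -119.89] rot [ 0.61 -0.04  0.78]
d [ 128.92  -31.04 -185.43] rot [ 0.61 -0.04  0.78]
4.6333 [ 0.4389 -0.2161  0.3088] [[-0.0425  0.999  -0.0106]
 [ 0.8193  0.0409  0.572 ]
 [ 0.5719  0.0156 -0.8202]]
spindle_center 0.6 [204.5 274.4] [ 0.5544 -0.2474  0.14  ]
clip_seat 0.85 [202.8 273.2] [ 0.5526 -0.2452  0.14  ]
hook_left 0.69 [169.8 281. ] 
cradle_seat 0.95 [ 50.1 161.2] [ 0.4443 -0.0779  0.075 ]
cradle_seat 0.2 [264.5 421.1] [ 1.0699 -0.5012  0.075 ]
0.74
((557.3641357421875, -251.9827880859375), (35.3270149230957, 161.56263732910156), 2.3963093757629395)
```

The arm has wandered into an awkward elbow posture: q2 and q3 are at their limits. I'll fit a kinematic model so I can plan the unwinding.

```bash
cat > kin.py <<'E'
from h import *
import itertools
D=[([-1.302,.591,.048,1.609,-.033,.943,-.034],[.257,.678,.231],[.1804,.9836,0,0])]
LO=np.array([-2.69,-.47,-1.27,.19,-1.53,.08,-3.09]);HI=np.array([2.69,2.24,1.36,2.51,4.68,2.07,3.09])
def fk(q,p,sg):
    Rz=lambda a:R.from_euler("z",a); Ry=lambda a:R.from_euler("y",a)
    off,d1,a1,L1,e1,e2,L2,w,L3,b7=p
    T=R.from_euler("z",sg[0]*q[0]+off); x=T.apply([a1,0,d1])
    T=T*Ry(q[1])*Rz(sg[1]*q[2]); x=x+T.apply([e1,0,L1]); 
    T=T*Ry(q[3]); x=x+T.apply([e2,0,0]); T=T*Rz(sg[2]*q[4]); x=x+T.apply([0,0,L2])
    T=T*Ry(q[5]); x=x+T.apply([w,0,0]); T=T*Rz(sg[3]*q[6]); x=x+T.apply([0,0,L3])
    return x,T*Rz(b7)
def res(p,sg,D):
    o=[]
    for q,x,qt in D:
        X,T=fk(q,p,sg); o+=list(X-np.array(x)); o+=list(.3*(T.inv()*R.from_quat(qt)).as_rotvec())
    return np.array(o)
def fit(D):
    best=None
    for sg in itertools.product([1,-1],repeat=4):
        for off in (0,-1.5,1.5,3.1):
            for b7 in (0,1.57,3.14,-1.57):
                s=least_squares(res,[off,.3,0,.4,0,0,.4,0,.25,b7],args=(sg,D),max_nfev=60)
                if best is None or s.cost<best[0]: best=(s.cost,sg,s.x)
    return best
if __name__=="__main__":
    np.set_printoptions(precision=4,suppress=True)
    s=r.get_state(); D.append((s["joints"],s["ee_pos"],s["eef_rot"])); D.append(([-.86,-.24,1.25,2.31,-.01,.43,.5],[.430,-.2199,.351],None)) 
    D=[d for d in D if d[2] is not None]
    b=fit(D); print(b); print(np.abs(res(b[2],b[1],D)).max()); X,T=fk([-.86,-.24,1.25,2.31,-.01,.43,.5],b[2],b[1]); print(X,T.as_matrix()[:,2])
E
python3 kin.py
```

```text
(np.float64(2.8048321509035945e-08), (-1, -1, -1, -1), array([ -0.0002,  -1.7089,   3.3126,  -8.2941,  11.5327,  -1.1491,
        -0.4159,   7.8977, -14.0673,   1.571 ]))
0.00018375250182960234
[1.042  2.3338 0.8555] [ 0.5035  0.0182 -0.8638]
```

```bash
cat > kin2.py <<'E'
from kin import *
sg=(-1,-1,-1,-1)
s=r.get_state(); q0=np.array(s["joints"])
D2=D+[(s["joints"],s["ee_pos"],s["eef_rot"])]
q3=[-.86,-.24,1.25,2.31,-.01,.43,.5]
pr=np.array([0,.3,0,.4,0,0,.4,0,.25,np.pi/2])
def f(p):
    return np.r_[res(p,sg,D2),(fk(q3,p,sg)[0]-[.430,-.2199,.351])*.3,(p-pr)*2e-3]
P=least_squares(f,pr).x
if __name__=="__main__":
    np.set_printoptions(precision=4,suppress=True)
    print(P, f(P)[:15])
E
python3 kin2.py
```

```text
[-0.0164  0.7895 -0.1465  0.3005  0.5409  0.4243  1.1862  0.4561 -0.5331
  1.5562] [-0.0008  0.0002  0.0001 -0.0002  0.     -0.0003 -0.0009 -0.0001  0.0007
 -0.0001  0.0028  0.0003  0.0035 -0.0004 -0.0026]
```

move_arm(
  motion=[
    [0, -3, 3, 20, 0, 0, 0],
    [0, -5, 6, 45, 0, 0, 0],
    [0, -5, 10, 75, 0, 2, 0],
    [0, 0, 10, 105, 0, 6, 0],
    [0, 10, 5, 135, 0, 11, 0],
    [0, 20, 0, 165, 0, 17, 0],
    [0, 35, -10, 190, 0, 23, 0],
    [0, 50, -20, 210, 0, 30, 0],
  ],
)

```text
time: 5.55
ee_pos: [0.4817, -0.2309, 0.5201]
eef_rot: [0.692, 0.719, 0.048, 0.045]
force: [-1.8, 1.5, 2.7]
finger_gap: 0.997
gripper_force: 0.0
```

```bash
cat > st.py <<'E'
import json
from h import *
s=r.get_state(); open("log.jsonl","a").write(json.dumps([list(map(float,s[k])) for k in("joints","ee_pos","eef_rot")])+"\n"); print(np.round(s["joints"],3),np.round(s["ee_pos"],3))
E
python3 st.py
```

```text
[-1.401 -0.42   1.355  1.733  0.415  1.377 -0.056] [ 0.482 -0.231  0.52 ]
```

move_arm(
  motion=[
    [0, 15, -25, 0, 0, 0, 0],
    [0, 35, -50, 0, 0, 2, 0],
    [0, 55, -75, 0, 0, 4, 0],
    [0, 80, -95, 0, 0, 5, 0],
    [0, 105, -115, 0, 0, 5, 0],
    [0, 130, -130, 0, 0, 5, 0],
    [0, 155, -140, 0, 0, 5, 0],
    [0, 180, -150, 0, 0, 5, 0],
  ],
)

```text
time: 6.22
ee_pos: [0.4709, -0.2703, 0.5539]
eef_rot: [0.691, 0.722, 0.026, 0.026]
force: [-0.6, 0.5, -1.1]
finger_gap: 1.002
gripper_force: 0.0
```

```bash
python3 st.py
```

```text
[-1.438 -0.473  1.363  1.621  0.466  1.545 -0.032] [ 0.471 -0.27   0.554]
```

```bash
cat > kin3.py <<'E'
from h import *
import json
D=[([-1.302,.591,.048,1.609,-.033,.943,-.034],[.2573,.6778,.2313],[.1804,.9836,0,0]),([-1.14,-.47,1.36,2.41,.85,.34,-.35],[.4389,-.2161,.3088],None),([-.86,-.24,1.25,2.31,-.01,.43,.5],[.430,-.2199,.351],None)]+[tuple(json.loads(l)) for l in open("log.jsonl")]
Rz=lambda a:R.from_euler("z",a); Ry=lambda a:R.from_euler("y",a)
def fkT(q): return Rz(-q[0])*Ry(q[1])*Rz(-q[2])*Ry(q[3])*Rz(-q[4])*Ry(q[5])*Rz(-q[6])*Rz(np.pi/2)
def cols(q):
    # linear in offsets: base z, T1:(x,y) , T2..(x,y,z)
    T1=Rz(-q[0]);T3=T1*Ry(q[1])*Rz(-q[2]);T5=T3*Ry(q[3])*Rz(-q[4]);T7=T5*Ry(q[5])*Rz(-q[6])
    return np.column_stack([T1.apply([0,0,1]),T1.apply([1,0,0]),T3.apply([0,0,1]),T3.apply([1,0,0]),T5.apply([0,0,1]),T5.apply([1,0,0]),(T5*Ry(q[5])).apply([1,0,0]),T7.apply([0,0,1])])
w=[1,.2,.15]+[1]*(len(D)-3)
A=np.vstack([k*cols(d[0]) for k,d in zip(w,D)]); b=np.hstack([k*np.array(d[1]) for k,d in zip(w,D)])
lam=1e-3; pr=np.array([.3,0,.4,0,.4,0,0,.25])
p=np.linalg.lstsq(np.vstack([A,lam*np.eye(8)]),np.r_[b,lam*pr],rcond=None)[0]
if __name__=="__main__":
    np.set_printoptions(precision=4,suppress=True)
    print(p, np.linalg.svd(A)[1]); print((A@p-b).reshape(-1,3))
    for d in D:
        if d[2]: print((fkT(d[0]).inv()*R.from_quat(d[2])).as_rotvec())
E
python3 kin3.py
```

```text
[ 0.1921 -0.0526  0.5712 -0.019   0.446  -0.0677 -0.0721  0.241 ] [3.419  3.1339 1.5519 0.6155 0.3836 0.1808 0.1392 0.0548]
[[-0.0395  0.0108 -0.0028]
 [-0.002   0.012   0.003 ]
 [-0.0014 -0.0065  0.0005]
 [ 0.0016 -0.0002  0.0029]
 [-0.0006 -0.0011 -0.0007]]
[-0.0006  0.0001  0.0007]
[-0. -0.  0.]
[-0. -0. -0.]
```

```bash
sed -i 's/T5.apply(\[1,0,0\]),(T5/(T3*Ry(q[3])).apply([1,0,0]),(T5/' kin3.py; python3 kin3.py
```

```text
[ 0.1548 -0.0341  0.517   0.003   0.4321 -0.093  -0.0619  0.1728] [3.4104 3.1206 1.5694 0.698  0.3635 0.1686 0.14   0.0303]
[[-0.0418  0.0115 -0.0005]
 [-0.0017  0.004   0.0001]
 [-0.0013 -0.0048 -0.0004]
 [ 0.002   0.0005  0.0027]
 [ 0.0002 -0.0008 -0.0021]]
[-0.0006  0.0001  0.0007]
[-0. -0.  0.]
[-0. -0. -0.]
```

```bash
python3 - <<'E'
s=open("kin3.py").read()
s=s.replace("T7.apply([0,0,1])])","T7.apply([0,0,1]),T1.apply([0,1,0]),(T3*Ry(q[3])).apply([0,1,0]),(T5*Ry(q[5])).apply([0,1,0])])")
s=s.replace("np.eye(8)","np.eye(11)").replace("0,0,.25])","0,0,.25,0,0,0])").replace("lam=1e-3","lam=5e-3")
open("kin3.py","w").write(s)
E
python3 kin3.py
```

```text
[ 0.2891  0.0003  0.6223  0.0031  0.4604 -0.0028  0.0002  0.3052 -0.0224
 -0.0233 -0.0003] [3.4393 3.3316 2.8954 1.0939 0.9693 0.4042 0.2023 0.1594 0.0916 0.0324
 0.0162]
[[ 0.     -0.     -0.0001]
 [-0.0001  0.0002 -0.0001]
 [ 0.0001 -0.      0.    ]
 [ 0.0001 -0.0001  0.0002]
 [-0.0001  0.     -0.0002]]
[-0.0006  0.0001  0.0007]
[-0. -0.  0.]
[-0. -0. -0.]
```

The model fits to 0.2 mm. Now I'll look for good grasp configurations and simulate how a least-norm tracker responds, checking it against what has already happened.

```bash
cat > sim.py <<'E'
from kin3 import p as PP, cols, fkT, R, np
from g import S,zc,xc,Rg
from scipy.optimize import least_squares
LO=np.array([-2.69,-.47,-1.27,.19,-1.53,.08,-3.09]);HI=np.array([2.69,2.24,1.36,2.51,4.68,2.07,3.09])
VL=.7*np.array([2.57,2.57,3.14,3.14,3.14,3.14,3.14])/12
def pos(q): return cols(q)@PP
def jac(q):
    J=np.zeros((6,7)); x=pos(q); T=fkT(q)
    for i in range(7):
        d=q.copy(); d[i]+=1e-5; J[:3,i]=(pos(d)-x)/1e-5; J[3:,i]=(fkT(d)*T.inv()).as_rotvec()/1e-5
    return J
def step(q,x,T,n=6,w=.3,lam=.02):
    """DLS from q to pose, clipped to limits, locked joints at limits"""
    for _ in range(n):
        e=np.r_[x-pos(q),w*(T*fkT(q).inv()).as_rotvec()]
        J=jac(q); J[3:]*=w; free=np.ones(7,bool)
        for _ in range(4):
            Jf=J[:,free]; dq=np.zeros(7); dq[free]=Jf.T@np.linalg.solve(Jf@Jf.T+lam**2*np.eye(6)*.05,e)
            bad=free&(((q+dq)>HI)|((q+dq)<LO))
            if not bad.any(): break
            free&=~bad
        q=np.clip(q+dq,LO,HI)
    return q
def run(q,rows,x0=None,T0=None,**k):
    """rows: list of (dx mm,dy,dz,rx,ry,rz)"""
    x0=pos(q) if x0 is None else x0; T0=fkT(q) if T0 is None else T0; mx=0
    for rw in rows:
        rw=np.array(rw,float); qn=step(q,x0+rw[:3]/1000,R.from_rotvec(rw[3:],degrees=True)*T0,**k); mx=max(mx,(np.abs(qn-q)/VL).max()); q=qn
    return q,mx
def lin(*v,n=8): return [np.array(v)*(i+1)/n for i in range(n)]
def ik(x,T,q0,bias=None,wb=1e-3):
    f=lambda q:np.r_[(pos(q)-x)*10,3*(T*fkT(q).inv()).as_rotvec(),wb*(q-(q0 if bias is None else bias))]
    s=least_squares(f,np.clip(q0,LO+.01,HI-.01),bounds=(LO,HI)); return s.x,np.abs(f(s.x)[:6]).max()
E
python3 - <<'E'
from sim import *
np.set_printoptions(precision=2,suppress=True)
q=np.array([-1.302,.591,.048,1.609,-.033,.943,-.034])
for rows in [[(0,0,30,0,0,0),(0,0,60,0,0,0),(10,0,100,0,0,0),(20,0,140,0,0,0),(30,-5,180,0,0,0),(40,-10,215,0,0,0),(45,-15,240,0,0,0),(50,-20,250,0,0,0)],lin(100,-315,0,0,0,-32),lin(40,-320,0,0,0,-34),lin(-16,-276,-160,1.9,-35,0)]:
    q,m=run(q,rows); print(q,pos(q),m)
rng=np.random.default_rng(0); out=[]
for flip in (0,1):
  T=R.from_matrix(Rg)*R.from_euler("z",np.pi*flip)
  for _ in range(25):
    q,e=ik(S-.02*zc,T,rng.uniform(LO,HI)); 
    if e<.01: out.append((np.min(np.minimum(q-LO,HI-q)),flip,q))
for o in sorted(out,key=lambda o:-o[0])[:10]: print(o)
E
```

```text
[-1.24  0.44  0.08  1.28 -0.03  1.42  0.04] [0.31 0.66 0.48] 0.43845623478048706
[-1.02  0.13  0.27  1.71 -0.04  1.3  -0.09] [0.41 0.34 0.48] 0.4228713266635866
[-0.72 -0.02  0.56  1.87  0.01  1.29 -0.11] [0.45 0.02 0.48] 0.2955257467545446
[-0.71 -0.08  1.33  2.37 -0.75  0.39  1.33] [ 0.42 -0.24  0.34] 3.1074927130613923
(np.float64(0.2214751430945312), 0, array([ 0.56,  0.56, -0.1 ,  2.29,  3.95,  0.34,  2.84]))
(np.float64(0.21894511872619815), 0, array([ 1.13,  0.73, -0.9 ,  2.26,  2.27,  0.3 , -1.64]))
(np.float64(0.21118510115477784), 0, array([0.34, 0.57, 0.19, 2.3 , 4.13, 0.48, 2.62]))
(np.float64(0.20719011899757733), 0, array([ 1.22,  0.82, -1.06,  2.26,  2.05,  0.41, -1.39]))
(np.float64(0.1991396773035392), 0, array([ 1.23,  0.82, -1.07,  2.26,  2.05,  0.42, -1.38]))
(np.float64(0.19264214442039185), 1, array([-0.09,  0.74,  0.83,  2.32,  4.31,  0.88, -0.79]))
(np.float64(0.19067931491185108), 1, array([-0.14,  0.79,  0.93,  2.32,  4.33,  0.96, -0.82]))
(np.float64(0.18789237803982672), 1, array([-0.22,  0.91,  1.1 ,  2.32,  4.35,  1.12, -0.88]))
(np.float64(0.17678690872644537), 1, array([ 1.07,  0.7 , -0.82,  2.27,  2.44,  0.26,  1.32]))
(np.float64(0.16491550169378777), 1, array([ 1.06,  0.69, -0.79,  2.27,  2.5 ,  0.24,  1.25]))
```

```bash
cat > fast.py <<'E'
from sim import PP,S,zc,xc,Rg,LO,HI,VL,ik,fkT,R,np
def Rz(a): c,s=np.cos(a),np.sin(a); return np.array([[c,-s,0],[s,c,0],[0,0,1.]])
def Ry(a): c,s=np.cos(a),np.sin(a); return np.array([[c,0,s],[0,1,0],[-s,0,c]])
B=Rz(np.pi/2); z=np.array([0,0,1.]); yv=np.array([0,1.,0])
d1,a1,L1,e1,L2,e2,w_,L3,y1,y2,y3=PP
def fk(q,full=False):
    T1=Rz(-q[0]);T2=T1@Ry(q[1]);T3=T2@Rz(-q[2]);T4=T3@Ry(q[3]);T5=T4@Rz(-q[4]);T6=T5@Ry(q[5]);T7=T6@Rz(-q[6])
    sh=T1@[a1,y1,d1]; el=sh+T3@[e1,0,L1]; wr=el+T4@[e2,y2,0]+T5@[0,0,L2]; x=wr+T6@[w_,y3,0]+T7@[0,0,L3]
    T=T7@B
    if not full: return x,T
    ax=np.array([-z,T1@yv,-T2@z,T3@yv,-T4@z,T5@yv,-T6@z]); o=np.array([sh*0,sh,sh,el,el,wr,wr])
    return x,T,np.vstack([np.cross(ax,x-o).T,ax.T]),el,wr
def rv(M): 
    v=np.array([M[2,1]-M[1,2],M[0,2]-M[2,0],M[1,0]-M[0,1]])/2; s=np.linalg.norm(v); c=(np.trace(M)-1)/2
    return v if s<1e-9 else v/s*np.arctan2(s,c)
def step(q,x,T,n=2,w=.3,lam=.005):
    for _ in range(n):
        X,M,J,_,_=fk(q,True); e=np.r_[x-X,w*rv(T@M.T)]; J=J.copy(); J[3:]*=w; free=np.ones(7,bool)
        for _ in range(3):
            Jf=J[:,free]; dq=np.zeros(7); dq[free]=Jf.T@np.linalg.solve(Jf@Jf.T+lam**2*np.eye(6),e)
            m=np.abs(dq/VL).max()
            if m>1: dq/=m
            bad=free&(((q+dq)>HI+1e-9)|((q+dq)<LO-1e-9))
            if not bad.any(): break
            free&=~bad
        q=np.clip(q+dq,LO,HI)
    return q
def path(q,poses):
    Q=[q]
    for x,T in poses: Q.append(step(Q[-1],x,T))
    return np.array(Q)
def jl(qa,qb,n): return [fk(qa+(qb-qa)*(i+1)/n) for i in range(n)]
def clear(Q,zmin=.36):
    for q in Q:
        x,T,_,el,wr=fk(q,True)
        for pt in (x,(x+wr)/2,wr,(el+wr)/2):
            if pt[2]<zmin or pt[1]<-.42 or pt[0]>.8 or (pt[0]>.5 and .05<pt[1]<.5 and pt[2]<.55): return False
    return True
E
cat > shoot.py <<'E'
from fast import *
from multiprocessing import Pool
import json,sys
q0=np.array(json.loads(open("log.jsonl").readlines()[-1])[0])
def tail(q,flip):
    T=Rg@Rz(np.pi*flip); x0,M0=fk(q); v=rv(T@M0.T); xs=S+zc*.16
    po=[(x0+(xs-x0)*(i+1)/16, R.from_rotvec(v*(i+1)/16).as_matrix()@M0) for i in range(16)]
    po+=[(S+zc*(.16-.18*(i+1)/16),T) for i in range(16)]+[(S-zc*.02-xc*.05*(i+1)/8,T) for i in range(8)]
    Q=path(q,po); err=max(np.linalg.norm(fk(Q[i])[0]-po[i-1][0])+.1*np.linalg.norm(rv(po[i-1][1]@fk(Q[i])[1].T)) for i in (16,20,24,28,32,36,40))
    return Q,err
def one(seed):
    rng=np.random.default_rng(seed); vias=[]; q=q0; segs=[]
    nv=rng.integers(1,4)
    for k in range(nv):
        g=None
        for _ in range(200):
            c=np.array([rng.uniform(-1.4,1.4),rng.uniform(-.3,1.1),rng.uniform(-1.2,1.2),rng.uniform(.6,2.4),rng.uniform(-1.4,4.5),rng.uniform(.2,1.9),rng.uniform(-2.9,2.9)])
            if clear([c],.42): g=c;break
        if g is None: return None
        Q=path(q,jl(q,g,24))
        if not clear(Q): return None
        segs.append((q.tolist(),g.tolist())); q=Q[-1]
    best=None
    for f in (0,1):
        Q,e=tail(q,f)
        if not clear(Q[:14],.2): continue
        mg=np.min(np.minimum(Q[16:]-LO,HI-Q[16:]))
        if best is None or e<best[0]: best=(e,mg,f,nv,segs)
    return best
if __name__=="__main__":
    import time; t=time.time(); off=int(sys.argv[1])
    with Pool() as p: res=[x for x in p.imap_unordered(one,range(off,off+int(sys.argv[2])),8) if x]
    res.sort(key=lambda b:(b[0]>.005, -b[1] if b[0]<=.005 else b[0])); json.dump(res[:20],open("best.json","w"),default=float)
    print(time.time()-t,len(res))
    for b in res[:8]: print(round(b[0],4),round(b[1],3),b[2],b[3],np.round(b[4][-1][1],2))
E
nproc; OMP_NUM_THREADS=1 timeout 200 python3 shoot.py 0 600
```

```text
4
4.589120626449585 377
0.0027 0.003 1 2 [-0.08  0.26  0.    1.78  1.27  0.65  2.42]
0.0051 0.013 1 3 [ 0.68  0.13 -0.33  1.57  0.03  0.6   1.41]
0.0057 0.01 1 3 [ 0.58  0.19 -0.36  1.47  0.18  0.49  0.11]
0.0062 0.011 1 2 [ 1.32  0.22 -0.94  1.38 -1.34  1.24  1.69]
0.0103 0.007 1 2 [ 1.12  0.15 -0.95  1.8   3.43  1.62 -0.19]
0.0111 0.01 1 2 [-0.59  0.07  1.09  2.36  3.73  1.36  0.81]
0.0114 0.018 1 2 [ 1.06  0.21 -0.45  1.49  3.87  1.47 -1.14]
0.0122 0.004 1 2 [-0.63  0.49  0.88  0.75  4.35  1.77 -0.54]
```

```bash
OMP_NUM_THREADS=1 timeout 400 python3 shoot.py 1000 20000
python3 - <<'E'
import json,numpy as np; np.set_printoptions(precision=2,suppress=True)
from shoot import *
for b in json.load(open("best.json"))[:2]:
    q=q0
    for _,g in b[4]: Q=path(q,jl(q,np.array(g),24)); q=Q[-1]; print("via",q,fk(q)[0],fk(q)[1][:,2])
    Q,e=tail(q,b[2]); print(Q[[16,32,40]],e,np.abs(np.diff(Q,axis=0)/VL).max())
E
```

```text
154.87856912612915 12412
0.0041 0.013 1 2 [ 1.31  0.07 -0.78  1.6  -1.1   0.65  2.39]
0.0025 0.012 0 3 [-0.28  0.95 -1.1   1.24 -0.92  1.72 -2.53]
0.0042 0.009 1 3 [-1.31  0.05  1.18  1.6  -0.26  1.07  1.95]
0.0025 0.009 1 1 [ 0.02  0.77 -1.16  1.06 -0.55  1.73 -0.24]
0.0036 0.008 1 3 [ 0.84  0.16 -0.26  1.05 -0.87  0.62  2.19]
0.0034 0.008 1 2 [-0.4   0.3   0.71  1.45  0.21  1.02  1.79]
0.0037 0.007 1 2 [ 0.39  0.27 -0.27  1.74  0.66  0.42  1.18]
0.0034 0.007 1 2 [-0.9   0.92 -0.63  1.02 -0.83  1.59  2.49]
via [-0.33  0.09  1.36  0.89 -0.63  1.8  -1.99] [ 0.43 -0.31  0.95] [ 0.59  0.   -0.81]
via [-0.21  0.01  0.82  1.65 -1.19  0.71  2.45] [ 0.67 -0.28  0.78] [ 0.95  0.08 -0.31]
[[ 1.6   0.44 -1.25  2.31  0.76  0.17  2.97]
 [ 1.27  0.88 -1.15  2.26  1.98  0.49  1.86]
 [ 1.33  0.95 -1.18  2.34  2.1   0.57  1.8 ]] 0.0040592456975610215 2.000000000000001
via [-1.06 -0.09  0.17  1.18  4.07  0.57  1.72] [0.28 0.46 1.33] [0.04 0.73 0.68]
via [-1.24 -0.11  0.61  1.18  0.31  0.94  0.23] [0.61 0.24 1.  ] [ 0.84  0.34 -0.42]
via [-0.54  0.77 -0.45  1.25 -1.27  2.03 -2.34] [0.34 0.6  0.62] [-0.97  0.15  0.19]
[[ 1.6   0.43 -1.24  2.31  0.57  0.17  0.02]
 [ 1.27  0.88 -1.15  2.26  1.98  0.49 -1.29]
 [ 1.33  0.95 -1.18  2.34  2.1   0.57 -1.35]] 0.0025094421382987004 1.6311707351134201
```

```bash
cat > marg.py <<'E'
from fast import *
from scipy.optimize import minimize
np.set_printoptions(precision=2,suppress=True)
def best(x,T,n=12,seed=0):
    rng=np.random.default_rng(seed); b=(-9,None)
    mid=(LO+HI)/2; hw=(HI-LO)/2
    for _ in range(n):
        f=lambda q:(lambda X,M:np.r_[(X-x)*30,9*rv(T@M.T),.02*((q-mid)/hw)**5])(*fk(q))
        from scipy.optimize import least_squares
        s=least_squares(f,rng.uniform(LO,HI),bounds=(LO,HI),max_nfev=80)
        if np.abs(f(s.x)[:6]).max()<.05:
            m=np.min(np.minimum(s.x-LO,HI-s.x))
            if m>b[0]: b=(m,s.x)
    return b
if __name__=="__main__":
  for tilt in (0,-8,-15):
    Tt=R.from_rotvec(-np.radians(tilt)*np.cross(zc,xc)).as_matrix()@Rg
    print(tilt,Tt[:,2])
    for k,o in [(-.02,0),(.06,0),(.12,0),(.16,0),(.12,-.05),(.2,0),(.25,0)]:
        for fl in (0,1): print("  ",k,o,fl,*best(S+zc*k+xc*o,Tt@Rz(np.pi*fl)))
E
OMP_NUM_THREADS=1 python3 marg.py
```

```text
0 [ 0.57  0.03 -0.82]
   -0.02 0 0 0.24198858281892144 [ 1.15  0.75 -0.94  2.26  2.21  0.32 -1.57]
   -0.02 0 1 0.23993301780123455 [ 1.15  0.75 -0.93  2.26  2.22  0.32  1.56]
   0.06 0 0 0.1783350092450231 [ 0.55  0.4  -0.02  2.33  4.37  0.34  2.44]
   0.06 0 1 0.1834801408502238 [ 0.66  0.4  -0.16  2.33  4.33  0.28 -0.65]
   0.12 0 0 0.10230195320693637 [ 1.01  0.31 -0.52  2.32 -1.41  0.18  1.97]
   0.12 0 1 0.10720320730140957 [ 1.    0.31 -0.51  2.32 -1.42  0.19 -1.16]
   0.16 0 0 0.17948512733815614 [ 0.86  0.21 -0.28  2.33 -1.23  0.32  1.8 ]
   0.16 0 1 0.17737975394203048 [ 1.09  0.23 -0.55  2.32 -1.11  0.26 -1.47]
   0.12 -0.05 0 0.0913935539450379 [ 0.84  0.31 -0.23  2.42  4.49  0.31  2.42]
   0.12 -0.05 1 0.07946990275723616 [ 1.53  0.54 -1.17  2.39  1.72  0.16  2.08]
   0.2 0 0 0.20587834920200843 [ 1.36  0.18 -0.78  2.3  -0.85  0.32  1.44]
   0.2 0 1 0.20569292451426735 [ 1.35  0.18 -0.77  2.3  -0.85  0.32 -1.7 ]
   0.25 0 0 0.2281112096681377 [ 1.44  0.06 -0.75  2.28 -0.84  0.49  1.44]
   0.25 0 1 0.2280248852982414 [ 1.44  0.06 -0.75  2.28 -0.84  0.49 -1.7 ]
-8 [ 0.45  
[... 1460 characters left out ...]
0.38  0.42  0.12]
   0.12 0 1 0.309930302314648 [ 0.5   0.28 -0.    2.2  -0.47  0.4  -2.18]
   0.16 0 0 0.33344482300991984 [ 1.09  0.26 -0.68  2.18 -0.    0.45  0.51]
   0.16 0 1 0.3159555688390343 [ 0.66  0.21 -0.16  2.19 -0.34  0.46 -2.3 ]
   0.12 -0.05 0 0.2478216256809258 [ 1.26  0.41 -0.92  2.26  0.5   0.34  0.05]
   0.12 -0.05 1 0.22230238431789928 [ 0.63  0.29 -0.11  2.29 -0.54  0.31 -2.06]
   0.2 0 0 0.3392221074623678 [ 1.11  0.18 -0.64  2.17 -0.15  0.53  0.67]
   0.2 0 1 0.3287501555209742 [ 0.84  0.15 -0.32  2.18 -0.28  0.54 -2.34]
   0.25 0 0 0.35744869425062653 [ 1.18  0.08 -0.63  2.15 -0.25  0.65  0.8 ]
   0.25 0 1 0.3496573778801646 [ 0.96  0.07 -0.39  2.16 -0.29  0.65 -2.3 ]
```

A gripper tilt 12° nearer vertical than the slope normal has much better joint margins and still clears the visor by about 25 mm. I'll search again with that.

```bash
sed -i 's/^d1,a1/Rg=R.from_rotvec(np.radians(12)*np.cross(zc,xc)).as_matrix()@Rg\nd1,a1/' fast.py; sed -i 's/(b\[0\]>.005, -b\[1\] if b\[0\]<=.005 else b\[0\])/(b[0]>.004, b[3]*.03-b[1] if b[0]<=.004 else b[0])/' shoot.py
OMP_NUM_THREADS=1 timeout 400 python3 shoot.py 0 8000
python3 - <<'E'
import json; 
from shoot import *
np.set_printoptions(precision=2,suppress=True); print(Rg[:,2])
for b in json.load(open("best.json"))[:4]:
    q=q0; print(b[:4])
    for _,g in b[4]:
        Q=path(q,jl(q,np.array(g),24)); print("via",np.array([fk(x)[0] for x in Q[4::4]]).tolist().__len__(),Q[-1],fk(Q[-1])[0],"minz",min(fk(x)[0][2] for x in Q),"elb minz",min(fk(x,True)[3][2] for x in Q)); q=Q[-1]
    Q,e=tail(q,b[2]); print(Q[[16,32,40]],np.abs(np.diff(Q,axis=0)/VL).max())
E
```

```text
54.68780469894409 4957
0.0039 0.011 0 1 [ 0.72  0.22 -0.62  1.77  0.69  1.43 -1.26]
0.0039 0.011 0 1 [-1.37 -0.1   0.08  1.35 -0.67  1.62  1.67]
0.0039 0.011 1 1 [-0.35 -0.17 -0.1   0.73 -1.34  1.38 -2.6 ]
0.0039 0.01 0 1 [ 0.66  0.53 -1.07  2.3   1.74  1.86  0.61]
0.004 0.009 0 1 [ 1.37 -0.19 -0.48  0.63  0.16  1.29 -1.67]
0.004 0.009 0 1 [ 0.16  0.55 -1.02  2.24 -1.11  1.69 -0.02]
0.004 0.009 1 1 [ 0.03 -0.25  0.04  0.93 -1.08  1.12 -1.63]
0.004 0.009 1 1 [-0.48  0.21 -0.26  0.88  0.63  0.49 -1.67]
[ 0.39  0.02 -0.92]
[0.003882215984967658, 0.011247484000716138, 0, 1.0]
via 6 [-0.51  0.24  0.92  1.82  0.41  1.22 -0.94] [ 0.45 -0.31  0.47] minz 0.4692569125676302 elb minz 0.8435281615743976
[[ 0.24  0.21  0.36  2.24 -0.71  0.48  1.23]
 [ 0.44  0.54 -0.02  2.18 -1.2   0.19  1.64]
 [ 0.62  0.57 -0.2   2.24 -1.52  0.09  2.03]] 1.2978924065403918
[0.0039450770816570595, 0.010947305067181959, 0, 1.0]
via 6 [-2.62 -0.31  0.87  1.37 -0.27  1.48  1.33] [-0.01  0.46  0.82] minz 0.553714435338243 elb minz 0.8435281615743976
[[ 0.29  0.2   0.29  2.24 -0.68  0.47  1.2 ]
 [ 0.48  0.54 -0.07  2.18 -1.12  0.16  1.57]
 [ 0.62  0.57 -0.2   2.24 -1.51  0.09  2.02]] 2.000000000000001
[0.003862578303274438, 0.010601078701751185, 1, 1.0]
via 6 [-0.98 -0.2   0.16  0.74 -0.98  1.25 -2.68] [0.09 0.34 1.3 ] minz 0.553714435338243 elb minz 0.8435281615743976
[[ 0.21  0.21  0.38  2.24 -0.72  0.48 -1.9 ]
 [ 0.42  0.54  0.01  2.18 -1.23  0.2  -1.47]
 [ 0.62  0.57 -0.2   2.24 -1.52  0.09 -1.11]] 2.0000000000000004
[0.0038904885986031225, 0.009730536111941468, 0, 1.0]
via 6 [-0.76  0.43  0.8   2.35  1.69  1.04  0.43] [ 0.52 -0.27  0.43] minz 0.4332551260962091 elb minz 0.8435281615743976
[[ 0.24  0.21  0.35  2.24 -0.7   0.48  1.22]
 [ 0.44  0.54 -0.02  2.18 -1.2   0.19  1.64]
 [ 0.62  0.57 -0.2   2.24 -1.52  0.09  2.02]] 1.4517525247643057
```

```bash
cat > rows.py <<'E'
from fast import *
import json
def rows(poses,x0,T0):
    for i,(x,T) in enumerate(poses):
        print([0]+[int(round(v)) for v in (x-x0)*1000]+[round(float(v),1) for v in np.degrees(rv(T@T0.T))])
        if i%8==7: x0,T0=x,T; print("--")
E
python3 - <<'E'
from rows import *
from shoot import q0
b=json.load(open("best.json"))[0]; po=jl(q0,np.array(b[4][0][1]),24); print(fk(q0)[0]); rows(po,*fk(q0)); print(np.round(path(q0,po)[::4],2))
E
```

```text
[ 0.47 -0.27  0.55]
[0, -13, -1, 20, -2.3, -1.8, -3.7]
[0, -25, 0, 39, -4.6, -3.4, -7.3]
[0, -35, 2, 55, -7.0, -4.9, -10.9]
[0, -44, 6, 69, -9.3, -6.2, -14.4]
[0, -51, 11, 80, -11.7, -7.3, -17.8]
[0, -56, 16, 89, -14.0, -8.2, -21.0]
[0, -59, 21, 95, -16.3, -8.9, -24.2]
[0, -61, 27, 98, -18.6, -9.5, -27.3]
--
[0, 0, 5, 1, -2.0, -0.4, -3.1]
[0, 2, 8, 0, -3.9, -0.7, -6.1]
[0, 5, 11, -4, -5.6, -0.8, -9.0]
[0, 10, 13, -10, -7.1, -0.8, -11.9]
[0, 14, 13, -18, -8.5, -0.8, -14.7]
[0, 20, 11, -28, -9.7, -0.6, -17.4]
[0, 25, 8, -40, -10.7, -0.4, -20.0]
[0, 30, 3, -53, -11.5, -0.1, -22.6]
--
[0, 5, -6, -15, -0.5, 0.1, -2.6]
[0, 9, -13, -30, -0.9, 0.2, -5.1]
[0, 12, -22, -46, -1.0, 0.3, -7.7]
[0, 14, -31, -63, -0.9, 0.3, -10.2]
[0, 15, -41, -80, -0.6, 0.1, -12.7]
[0, 14, -51, -97, -0.1, -0.1, -15.3]
[0, 13, -62, -114, 0.6, -0.5, -17.8]
[0, 10, -73, -130, 1.5, -1.1, -20.4]
--
[[-1.44 -0.47  1.36  1.62  0.47  1.55 -0.03]
 [-1.05 -0.34  1.03  1.65  0.48  1.51 -0.21]
 [-0.86 -0.28  0.78  1.67  0.59  1.55 -0.5 ]
 [-0.8  -0.19  0.71  1.71  0.66  1.56 -0.73]
 [-0.76 -0.05  0.78  1.74  0.64  1.49 -0.87]
 [-0.66  0.11  0.87  1.78  0.55  1.36 -0.93]
 [-0.51  0.24  0.92  1.82  0.41  1.22 -0.94]]
```

move_arm(
  motion=[
    [0, -13, -1, 20, -2.3, -1.8, -3.7],
    [0, -25, 0, 39, -4.6, -3.4, -7.3],
    [0, -35, 2, 55, -7, -4.9, -10.9],
    [0, -44, 6, 69, -9.3, -6.2, -14.4],
    [0, -51, 11, 80, -11.7, -7.3, -17.8],
    [0, -56, 16, 89, -14, -8.2, -21],
    [0, -59, 21, 95, -16.3, -8.9, -24.2],
    [0, -61, 27, 98, -18.6, -9.5, -27.3],
  ],
)

```text
time: 6.88
ee_pos: [0.4099, -0.2427, 0.6526]
eef_rot: [0.824, 0.528, -0.04, 0.202]
force: [0.6, -0.0, -0.7]
finger_gap: 1.002
gripper_force: 0.0
```

move_arm(
  motion=[
    [0, 0, 5, 1, -2, -0.4, -3.1],
    [0, 2, 8, 0, -3.9, -0.7, -6.1],
    [0, 5, 11, -4, -5.6, -0.8, -9],
    [0, 10, 13, -10, -7.1, -0.8, -11.9],
    [0, 14, 13, -18, -8.5, -0.8, -14.7],
    [0, 20, 11, -28, -9.7, -0.6, -17.4],
    [0, 25, 8, -40, -10.7, -0.4, -20],
    [0, 30, 3, -53, -11.5, -0.1, -22.6],
  ],
)

```text
time: 7.55
ee_pos: [0.441, -0.2386, 0.598]
eef_rot: [0.887, 0.352, -0.13, 0.27]
force: [-0.7, -0.4, -0.5]
finger_gap: 0.999
gripper_force: 0.0
```

move_arm(
  motion=[
    [0, 5, -6, -15, -0.5, 0.1, -2.6],
    [0, 9, -13, -30, -0.9, 0.2, -5.1],
    [0, 12, -22, -46, -1, 0.3, -7.7],
    [0, 14, -31, -63, -0.9, 0.3, -10.2],
    [0, 15, -41, -80, -0.6, 0.1, -12.7],
    [0, 14, -51, -97, -0.1, -0.1, -15.3],
    [0, 13, -62, -114, 0.6, -0.5, -17.8],
    [0, 10, -73, -130, 1.5, -1.1, -20.4],
  ],
)

```text
time: 8.22
ee_pos: [0.4512, -0.3121, 0.467]
eef_rot: [0.94, 0.188, -0.163, 0.234]
force: [1.3, -0.8, -0.6]
finger_gap: 0.995
gripper_force: 0.0
```

```bash
python3 st.py
cat > tail.py <<'E'
from rows import *
np.set_printoptions(precision=2,suppress=True)
q0=np.array(r.get_state()["joints"]) if False else np.array(json.loads(open("log.jsonl").readlines()[-1])[0])
def seg(x0,M0,x1,T1,n):
    v=rv(T1@M0.T); return [(x0+(x1-x0)*(i+1)/n, R.from_rotvec(v*(i+1)/n).as_matrix()@M0) for i in range(n)]
E
python3 - <<'E'
from tail import *
x0,M0=fk(q0); yc=np.cross(zc,xc)
Tv=R.from_rotvec(np.radians(10)*yc).as_matrix()@Rg
for f in (0,1):
    F=Rz(np.pi*f)
    po=seg(x0,M0,S+zc*.16,Rg@F,16); po+=seg(*po[-1],S-zc*.02,Rg@F,16); po+=seg(*po[-1],S-zc*.02-xc*.05,Tv@F,8); po+=seg(*po[-1],S+zc*.06-xc*.05,Tv@F,8)
    Q=path(q0,po); print(f,Q[[8,16,24,32,36,40,48]],np.linalg.norm(fk(Q[-1])[0]-po[-1][0]))
    if f==0: rows(po[:32],x0,M0)
E
```

```text
[-0.513  0.249  0.91   1.819  0.41   1.215 -0.946] [ 0.451 -0.312  0.467]
0 [[-0.4   0.1   0.78  2.1   0.31  0.69 -0.4 ]
 [ 0.26  0.21  0.34  2.24 -0.71  0.47  1.23]
 [ 0.35  0.37  0.17  2.23 -0.96  0.33  1.44]
 [ 0.46  0.54 -0.05  2.18 -1.19  0.17  1.64]
 [ 0.32  0.56  0.14  2.18 -1.05  0.25  1.49]
 [ 0.22  0.58  0.27  2.18 -0.94  0.32  1.38]
 [ 0.15  0.45  0.42  2.23 -0.8   0.42  1.29]] 2.8242854665753603e-05
[0, 1, 4, -12, 1.3, -0.8, 4.6]
[0, 2, 7, -25, 2.7, -1.6, 9.3]
[0, 3, 11, -37, 4.0, -2.4, 13.9]
[0, 3, 15, -49, 5.4, -3.3, 18.6]
[0, 4, 18, -61, 6.7, -4.1, 23.2]
[0, 5, 22, -74, 8.0, -4.9, 27.8]
[0, 6, 26, -86, 9.4, -5.7, 32.5]
[0, 7, 29, -98, 10.7, -6.5, 37.1]
--
[0, 1, 4, -12, 1.3, -0.8, 4.6]
[0, 2, 7, -25, 2.7, -1.6, 9.3]
[0, 3, 11, -37, 4.0, -2.4, 13.9]
[0, 3, 15, -49, 5.4, -3.3, 18.6]
[0, 4, 18, -61, 6.7, -4.1, 23.2]
[0, 5, 22, -74, 8.0, -4.9, 27.8]
[0, 6, 26, -86, 9.4, -5.7, 32.5]
[0, 7, 29, -98, 10.7, -6.5, 37.1]
--
[0, 6, 0, -9, -0.0, 0.0, -0.0]
[0, 13, 1, -18, -0.0, 0.0, -0.0]
[0, 19, 1, -28, -0.0, 0.0, -0.0]
[0, 26, 1, -37, -0.0, 0.0, -0.0]
[0, 32, 2, -46, -0.0, 0.0, -0.0]
[0, 39, 2, -55, -0.0, 0.0, -0.0]
[0, 45, 3, -65, -0.0, 0.0, -0.0]
[0, 52, 3, -74, -0.0, 0.0, -0.0]
--
[0, 6, 0, -9, -0.0, 0.0, -0.0]
[0, 13, 1, -18, -0.0, 0.0, -0.0]
[0, 19, 1, -28, -0.0, 0.0, -0.0]
[0, 26, 1, -37, -0.0, 0.0, -0.0]
[0, 32, 2, -46, -0.0, 0.0, -0.0]
[0, 39, 2, -55, -0.0, 0.0, -0.0]
[0, 45, 3, -65, -0.0, 0.0, -0.0]
[0, 52, 3, -74, -0.0, 0.0, -0.0]
--
1 [[-0.35  0.32  0.99  1.9  -0.18  1.07 -1.43]
 [-0.2   0.29  0.93  2.26 -0.97  0.61 -1.63]
 [-0.07  0.46  0.74  2.25 -1.28  0.56 -1.38]
 [ 0.07  0.6   0.5   2.2  -1.52  0.46 -1.21]
 [ 0.03  0.62  0.55  2.2  -1.37  0.47 -1.36]
 [-0.01  0.65  0.61  2.19 -1.24  0.5  -1.48]
 [-0.08  0.52  0.75  2.24 -1.05  0.56 -1.59]] 3.841045758252504e-05
```

The simulator predicts the arm exactly. Moving to the pre-approach.

move_arm(
  motion=[
    [0, 1, 4, -12, 1.3, -0.8, 4.6],
    [0, 2, 7, -25, 2.7, -1.6, 9.3],
    [0, 3, 11, -37, 4, -2.4, 13.9],
    [0, 3, 15, -49, 5.4, -3.3, 18.6],
    [0, 4, 18, -61, 6.7, -4.1, 23.2],
    [0, 5, 22, -74, 8, -4.9, 27.8],
    [0, 6, 26, -86, 9.4, -5.7, 32.5],
    [0, 7, 29, -98, 10.7, -6.5, 37.1],
  ],
)

```text
time: 8.88
ee_pos: [0.4573, -0.2827, 0.3699]
eef_rot: [0.855, 0.48, -0.009, 0.197]
force: [0.0, 0.2, -0.0]
finger_gap: 0.997
gripper_force: 0.0
```

move_arm(
  motion=[
    [0, 1, 4, -12, 1.3, -0.8, 4.6],
    [0, 2, 7, -25, 2.7, -1.6, 9.3],
    [0, 3, 11, -37, 4, -2.4, 13.9],
    [0, 3, 15, -49, 5.4, -3.3, 18.6],
    [0, 4, 18, -61, 6.7, -4.1, 23.2],
    [0, 5, 22, -74, 8, -4.9, 27.8],
    [0, 6, 26, -86, 9.4, -5.7, 32.5],
    [0, 7, 29, -98, 10.7, -6.5, 37.1],
  ],
)

```text
time: 9.55
ee_pos: [0.463, -0.2559, 0.281]
eef_rot: [0.7, 0.688, 0.125, 0.142]
force: [-0.5, 0.2, 0.7]
finger_gap: 1.0
gripper_force: 0.0
```

```bash
python3 st.py;python3 w.py w3
python3 - <<'E'
from h import *
c=imaging.calibration("wrist"); im=imaging.get_image("wrist")
f=finder.silhouettes("wrist","spindle")
for q in f[:1]:
    p=np.argwhere(q["pixels"]);print(q["p"])
    g=np.array([onz(*ray("wrist",x,c),.14)[:2] for x in p])*1000; rc=cv2.minAreaRect(g.astype(np.float32)); print(rc)
E
```

```text
[ 0.154  0.185  0.417  2.231 -0.579  0.464  1.02 ] [ 0.463 -0.256  0.281]
9.6 [ 0.4609 -0.257   0.2787] [[ 0.0206  0.9996 -0.0189]
 [ 0.9298 -0.0122  0.3677]
 [ 0.3674 -0.0252 -0.9297]]
spindle_center 0.76 [169.8 308.2] [ 0.5512 -0.2465  0.14  ]
clip_seat 0.95 [169.4 312. ] [ 0.5553 -0.2465  0.14  ]
hook_left 0.78 [127.3 316.9] 
cradle_seat 0.7 [  6.2 182.2] [ 0.4444 -0.077   0.075 ]
0.98
((556.3425903320312, -252.0543670654297), (33.518287658691406, 161.5411834716797), 2.8756401538848877)
```

View pics/w3.png

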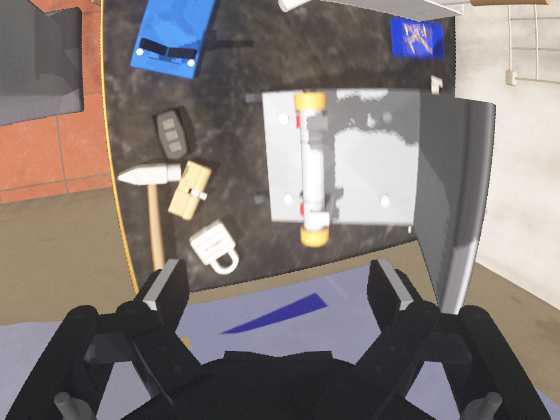

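The wrist view shows the bar with collars at (312,100) and (314,236), and the way in between the clips is clear. Next is the descent.

```bash
python3 st.py
python3 - <<'E'
from tail import *
x0,M0=fk(q0); po=seg(x0,M0,S+zc*.09,Rg,8)+seg(S+zc*.09,Rg,S-zc*.02,Rg,8); Q=path(q0,po); print(Q[[8,16]],np.abs(np.diff(Q,axis=0)/VL).max()); rows(po,x0,M0)
E
```

```text
[ 0.147  0.183  0.422  2.23  -0.571  0.464  1.008] [ 0.464 -0.256  0.282]
[[ 0.33  0.34  0.21  2.23 -0.89  0.36  1.37]
 [ 0.46  0.54 -0.04  2.17 -1.16  0.18  1.6 ]] 0.26668331144789736
[0, 5, 1, -9, 0.2, -0.1, 0.6]
[0, 10, 1, -17, 0.3, -0.3, 1.2]
[0, 16, 2, -26, 0.5, -0.4, 1.7]
[0, 21, 3, -34, 0.6, -0.6, 2.3]
[0, 26, 3, -43, 0.8, -0.7, 2.9]
[0, 31, 4, -52, 0.9, -0.9, 3.5]
[0, 36, 5, -60, 1.1, -1.0, 4.0]
[0, 41, 5, -69, 1.2, -1.2, 4.6]
--
[0, 8, 0, -11, 0.0, -0.0, -0.0]
[0, 16, 1, -23, 0.0, -0.0, -0.0]
[0, 24, 1, -34, 0.0, -0.0, -0.0]
[0, 31, 2, -45, 0.0, -0.0, -0.0]
[0, 39, 2, -56, 0.0, -0.0, -0.0]
[0, 47, 3, -68, 0.0, -0.0, -0.0]
[0, 55, 3, -79, 0.0, -0.0, -0.0]
[0, 63, 4, -90, 0.0, -0.0, -0.0]
--
```

move_arm(
  motion=[
    [0, 5, 1, -9, 0.2, -0.1, 0.6],
    [0, 10, 1, -17, 0.3, -0.3, 1.2],
    [0, 16, 2, -26, 0.5, -0.4, 1.7],
    [0, 21, 3, -34, 0.6, -0.6, 2.3],
    [0, 26, 3, -43, 0.8, -0.7, 2.9],
    [0, 31, 4, -52, 0.9, -0.9, 3.5],
    [0, 36, 5, -60, 1.1, -1, 4],
    [0, 41, 5, -69, 1.2, -1.2, 4.6],
  ],
)

```text
time: 10.57
ee_pos: [0.5051, -0.2505, 0.2131]
eef_rot: [0.673, 0.712, 0.145, 0.138]
force: [0.5, -0.2, -0.1]
finger_gap: 0.994
gripper_force: 0.0
```

move_arm(
  motion=[
    [0, 8, 0, -11, 0, 0, 0],
    [0, 16, 1, -23, 0, 0, 0],
    [0, 24, 1, -34, 0, 0, 0],
    [0, 31, 2, -45, 0, 0, 0],
    [0, 39, 2, -56, 0, 0, 0],
    [0, 47, 3, -68, 0, 0, 0],
    [0, 55, 3, -79, 0, 0, 0],
    [0, 63, 4, -90, 0, 0, 0],
  ],
)

```text
time: 11.23
ee_pos: [0.5684, -0.2467, 0.1228]
eef_rot: [0.673, 0.712, 0.145, 0.138]
force: [0.2, 1.2, -0.3]
finger_gap: 0.998
gripper_force: 0.0
```

```bash
python3 st.py; python3 w.py w4
python3 - <<'E'
from tail import *
x,M=fk(q0); print("err mm",(S-zc*.02-x)*1000,"in clip x,z:",xc@(x-S)*1000,zc@(x-S)*1000, np.degrees(rv(Rg@M.T)))
E
```

```text
[ 0.478  0.539 -0.068  2.173 -1.125  0.162  1.575] [ 0.568 -0.247  0.123]
11.2833 [ 0.5692 -0.2458  0.1211] [[-0.0576  0.9983  0.0004]
 [ 0.9191  0.0529  0.3904]
 [ 0.3897  0.0229 -0.9206]]
spindle_center 0.96 [285.9 264.1] [ 0.5547 -0.2464  0.14  ]
clip_seat 0.24 [175.   54.7] [ 0.4749 -0.1932  0.14  ]
hook_left 0.85 [196.1 276.4] 
err mm [-0.42 -0.6   0.71] in clip x,z: -0.03703709726188001 -20.846560294917243 [ 0.08  0.04 -0.03]
```

View pics/w4.png

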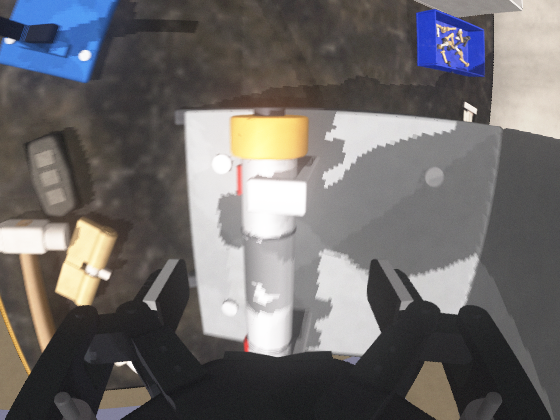

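The bar is at column ~270 and the fingers' midpoint is ~278, so I'll shift about 4 mm downhill and close.

move_arm(
  motion=[
    [0, -2, 0, -1, 0, 0, 0],
    [0, -4, 0, -2, 0, 0, 0],
    [0.4, -4, 0, -2, 0, 0, 0],
    [0.6, -4, 0, -2, 0, 0, 0],
    [0.8, -4, 0, -2, 0, 0, 0],
    [1, -4, 0, -2, 0, 0, 0],
    [1, -4, 0, -2, 0, 0, 0],
    [1, -4, 0, -2, 0, 0, 0],
  ],
  squeeze=60,
)

```text
time: 12.15
ee_pos: [0.5636, -0.2475, 0.1213]
eef_rot: [0.673, 0.712, 0.145, 0.137]
force: [0.3, 0.2, 3.3]
finger_gap: 0.241
gripper_force: 58.4
```

move_arm(
  motion=[
    [1, 0, 0, 0, 0, 0, 0],
    [1, 0, 0, 0, 0, 0, 0],
    [1, 0, 0, 0, 0, 0, 0],
    [1, 0, 0, 0, 0, 0, 0],
    [1, 0, 0, 0, 0, 0, 0],
    [1, 0, 0, 0, 0, 0, 0],
    [1, 0, 0, 0, 0, 0, 0],
    [1, 0, 0, 0, 0, 0, 0],
  ],
)

```text
time: 12.82
ee_pos: [0.5637, -0.2475, 0.1214]
eef_rot: [0.673, 0.712, 0.145, 0.138]
force: [1.5, 0.3, 5.9]
finger_gap: 0.236
gripper_force: 58.6
```

```bash
python3 st.py
cat > plan2.py <<'E'
from tail import *
x0,M0=fk(q0); yc=np.cross(zc,xc); zw=np.array([0,0,1.])
Tv=R.from_rotvec(np.radians(10)*yc).as_matrix()@M0
g=lambda x,T:x-.019*T[:,2]   # grasp pt
b0=g(x0,M0)
C=np.array([.443,-.078,.075]); dyaw=np.radians(73.6-92.9)
po=[]
def add(b,T,n):
    a=po[-1] if po else (x0,M0); ba=g(*a); v=rv(T@a[1].T)
    for i in range(n):
        Ti=R.from_rotvec(v*(i+1)/n).as_matrix()@a[1]; po.append((ba+(b-ba)*(i+1)/n+.019*Ti[:,2],Ti))
add(b0-xc*.050,Tv,16)
add(b0-xc*.053+zc*.09,Tv,8)
T2=R.from_rotvec([0,0,dyaw]).as_matrix()@Tv
off=b0-S
add(C+off+[0,0,.14],T2,8)
add(C+off+[0,0,.03],T2,8)
add(C+off+[0,0,.00],T2,8)
Q=path(q0,po); print("b0-S",(b0-S)*1000,Q[[8,16,24,32,40,48]],np.abs(np.diff(Q,axis=0)/VL).max(),np.linalg.norm(fk(Q[-1])[0]-po[-1][0]))
rows(po,x0,M0)
E
python3 plan2.py
```

```text
[ 0.5    0.539 -0.09   2.181 -1.139  0.152  1.596] [ 0.564 -0.247  0.121]
b0-S [-0.24  0.12 -1.1 ] [[ 0.36  0.55  0.09  2.18 -1.01  0.23  1.46]
 [ 0.26  0.58  0.23  2.19 -0.91  0.29  1.36]
 [ 0.18  0.42  0.39  2.24 -0.76  0.41  1.27]
 [-0.58  0.32  0.78  2.4  -0.62  0.34  0.44]
 [-0.16  0.51  0.27  2.45 -1.51  0.08  1.28]
 [-0.13  0.57  0.24  2.42 -1.51  0.08  1.28]] 2.0000000000000004 0.011224266999067282
[0, -3, 0, -2, -0.0, 0.6, 0.0]
[0, -5, 0, -4, -0.1, 1.2, 0.0]
[0, -8, 0, -6, -0.1, 1.9, -0.0]
[0, -11, -1, -7, -0.1, 2.5, -0.0]
[0, -14, -1, -9, -0.2, 3.1, -0.0]
[0, -16, -1, -11, -0.2, 3.7, 0.0]
[0, -19, -1, -13, -0.2, 4.4, -0.0]
[0, -22, -1, -15, -0.3, 5.0, 0.0]
--
[0, -3, 0, -2, -0.0, 0.6, 0.0]
[0, -6, 0, -4, -0.1, 1.2, -0.0]
[0, -8, 0, -6, -0.1, 1.9, 0.0]
[0, -11, -1, -7, -0.1, 2.5, -0.0]
[0, -14, -1, -9, -0.2, 3.1, 0.0]
[0, -17, -1, -11, -0.2, 3.7, -0.0]
[0, -19, -1, -13, -0.2, 4.4, -0.0]
[0, -22, -1, -15, -0.3, 5.0, -0.0]
--
[0, -7, 0, 9, 0.0, 0.0, 0.0]
[0, -13, -1, 18, 0.0, 0.0, 0.0]
[0, -20, -1, 27, 0.0, 0.0, 0.0]
[0, -27, -2, 36, 0.0, 0.0, 0.0]
[0, -34, -2, 45, 0.0, 0.0, 0
[... 168 characters left out ...]
, -7, 65, 12, 0.0, -0.0, -7.2]
[0, -9, 87, 16, 0.0, 0.0, -9.7]
[0, -12, 109, 20, 0.0, -0.0, -12.1]
[0, -14, 130, 24, 0.0, -0.0, -14.5]
[0, -16, 152, 28, 0.0, -0.0, -16.9]
[0, -19, 174, 32, 0.0, -0.0, -19.3]
--
[0, 0, 0, -14, 0.0, 0.0, 0.0]
[0, 0, 0, -27, 0.0, 0.0, 0.0]
[0, 0, 0, -41, 0.0, 0.0, 0.0]
[0, 0, 0, -55, 0.0, 0.0, 0.0]
[0, 0, 0, -69, 0.0, 0.0, -0.0]
[0, 0, 0, -83, 0.0, 0.0, -0.0]
[0, 0, 0, -96, -0.0, 0.0, -0.0]
[0, 0, 0, -110, -0.0, 0.0, -0.0]
--
[0, 0, 0, -4, 0.0, 0.0, 0.0]
[0, 0, 0, -7, 0.0, 0.0, 0.0]
[0, 0, 0, -11, 0.0, 0.0, 0.0]
[0, 0, 0, -15, 0.0, 0.0, 0.0]
[0, 0, 0, -19, 0.0, 0.0, 0.0]
[0, 0, 0, -23, 0.0, 0.0, 0.0]
[0, 0, 0, -26, 0.0, 0.0, 0.0]
[0, 0, 0, -30, 0.0, 0.0, 0.0]
--
```

The bar is gripped and centred (20 mm opening, 58 N). Sliding it down the slope.

move_arm(
  motion=[
    [1, -3, 0, -2, 0, 0.6, 0],
    [1, -5, 0, -4, -0.1, 1.2, 0],
    [1, -8, 0, -6, -0.1, 1.9, 0],
    [1, -11, -1, -7, -0.1, 2.5, 0],
    [1, -14, -1, -9, -0.2, 3.1, 0],
    [1, -16, -1, -11, -0.2, 3.7, 0],
    [1, -19, -1, -13, -0.2, 4.4, 0],
    [1, -22, -1, -15, -0.3, 5, 0],
  ],
)

```text
time: 13.48
ee_pos: [0.5467, -0.2489, 0.1081]
eef_rot: [0.678, 0.718, 0.115, 0.111]
force: [7.7, 1.0, 6.3]
finger_gap: 0.237
gripper_force: 59.2
```

move_arm(
  motion=[
    [1, -3, 0, -2, 0, 0.6, 0],
    [1, -6, 0, -4, -0.1, 1.2, 0],
    [1, -8, 0, -6, -0.1, 1.9, 0],
    [1, -11, -1, -7, -0.1, 2.5, 0],
    [1, -14, -1, -9, -0.2, 3.1, 0],
    [1, -17, -1, -11, -0.2, 3.7, 0],
    [1, -19, -1, -13, -0.2, 4.4, 0],
    [1, -22, -1, -15, -0.3, 5, 0],
  ],
)

```text
time: 14.15
ee_pos: [0.5177, -0.2491, 0.0896]
eef_rot: [0.683, 0.722, 0.081, 0.077]
force: [-1.2, -0.4, -3.1]
finger_gap: 0.237
gripper_force: 58.8
```

```bash
python3 st.py
python3 - <<'E'
from tail import *
x,M=fk(q0); d=x-.019*M[:,2]-S; print(xc@d*1000,zc@d*1000)
E
```

```text
[ 0.243  0.585  0.248  2.188 -0.937  0.301  1.383] [ 0.518 -0.249  0.09 ]
-53.367690107635894 -1.4726630586271534
```

The spindle is past the jaws and held. Next I'll lift it clear and locate the white handle tip near the cradle, which could obstruct.

move_arm(
  motion=[
    [1, -7, 0, 9, 0, 0, 0],
    [1, -13, -1, 18, 0, 0, 0],
    [1, -20, -1, 27, 0, 0, 0],
    [1, -27, -2, 36, 0, 0, 0],
    [1, -34, -2, 45, 0, 0, 0],
    [1, -40, -2, 54, 0, 0, 0],
    [1, -47, -3, 63, 0, 0, 0],
    [1, -54, -3, 72, 0, 0, 0],
  ],
)

```text
time: 14.82
ee_pos: [0.464, -0.2527, 0.1639]
eef_rot: [0.683, 0.722, 0.082, 0.078]
force: [0.4, 0.1, -3.8]
finger_gap: 0.235
gripper_force: 58.9
```

```bash
python3 st.py
python3 - <<'E'
from h import *
np.set_printoptions(precision=3,suppress=True)
s=r.get_state(); c=imaging.calibration("wrist"); im=imaging.get_image("wrist"); cv2.imwrite("pics/w5.png",im[:,:,::-1])
print(s["finger_gap"],s["gripper_force"],s["time"])
T=np.array(R.from_quat(s["eef_rot"]).as_matrix()); Rc=cv2.Rodrigues(np.array(c["rvec"],float))[0]; o=-Rc.T@np.array(c["tvec"]).ravel()
Rtc=T.T@Rc.T; otc=T.T@(o-s["ee_pos"])
M=np.array([[-.0421,.9991,-.0042],[.8644,.0386,.5013],[.501,.0174,-.8653]]).T; x=np.array([.4225,-.226,.3451])
Rw=(M@Rtc).T; ow=x+M@otc; c1=dict(c); c1["rvec"]=cv2.Rodrigues(Rw)[0]; c1["tvec"]=-Rw@ow
print("check cradle",onz(*ray("wrist",(50.5,182.6),c1),.075))
w=lambda X,Y: ray("wrist",(Y,X),c1)
for k,a,t in [("tip",(275,62),(228,322)),("tip-otherTop",(275,62),(243,256)),("orange",(350,8),(202,299))]:
    print(k,*tri([w(*a),ray("top",t)]))
for k,a,t in [("tip s",(275,62),(237,322)),("tip s2",(275,62),(237,290)),("tip s3",(275,62),(188,303))]:
    print(k,*tri([w(*a),ray("scene",t)]))
E
```

```text
[ 0.159  0.427  0.419  2.247 -0.786  0.42   1.295] [ 0.464 -0.253  0.164]
0.23458633485948635 58.878360986709595 14.8167
check cradle [ 0.441 -0.08   0.075]
tip [ 0.513 -0.103  0.175] [np.float64(0.0006811503306090374), np.float64(0.0006811503306091617)]
tip-otherTop [ 0.439 -0.041  0.283] [np.float64(0.07973640859508538), np.float64(0.07973640859508531)]
orange [ 0.552 -0.044  0.236] [np.float64(0.004984422639502206), np.float64(0.004984422639502153)]
tip s [ 0.486 -0.07   0.125] [np.float64(0.05496644282089499), np.float64(0.054966442820894953)]
tip s2 [ 0.546 -0.071  0.058] [np.float64(0.031541380931202415), np.float64(0.03154138093120238)]
tip s3 [ 0.508 -0.104  0.185] [np.float64(0.0013315290772442756), np.float64(0.0013315290772443638)]
```

View pics/w5.png

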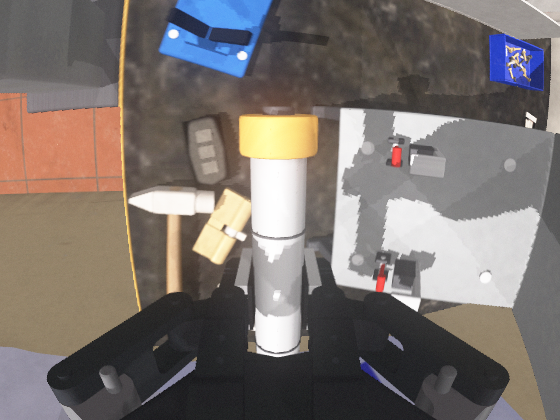

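The spindle is held level. The lever tip near the cradle is at about (0.51, -0.10, 0.18), so I'll come in from the robot's side. Checking the feasible tilts at the cradle.

```bash
cat > p3.py <<'E'
from tail import *
from marg import best
C=np.array([.443,-.078,.075]); az=np.radians(73.6)
yb=np.array([np.cos(az),np.sin(az),0]); hb=np.array([np.sin(az),-np.cos(az),0])
def Tc(t): 
    t=np.radians(t); zt=np.sin(t)*hb-np.cos(t)*np.array([0,0,1]); yt=np.cos(t)*hb+np.sin(t)*np.array([0,0,1]); return np.column_stack([np.cross(yt,zt),yt,zt])
pose=lambda b,T:(b+.019*T[:,2],T)
E
OMP_NUM_THREADS=1 python3 - <<'E'
from p3 import *
for t in (16,8,0,-8,-16):
    for h in (0,.1): print(t,h,*best(*pose(C+[0,0,h],Tc(t)),n=20))
# straight tracker
x0,M0=fk(q0); b0=x0-.019*M0[:,2]
for t in (10,5,0,-5):
  for mid in ([.42,-.17,.22],[.40,-.17,.26],[.45,-.17,.26]):
    po=[]
    cur=(b0,M0)
    for b,T,n in [(np.array(mid),Tc(t+3),10),(C+[0,0,.10],Tc(t),14),(C,Tc(t),16),(C+[0,0,.1],Tc(t),16)]:
        s=seg(cur[0],cur[1],b,T,n); po+=[pose(*k) for k in s]; cur=(b,T)
    Q=path(q0,po); er=[np.linalg.norm(fk(Q[i+1])[0]-po[i][0]) for i in range(len(po))]
    print(t,mid,"margin",np.min(np.minimum(Q-LO,HI-Q)),"err",max(er),er[-17],"spd",np.abs(np.diff(Q,axis=0)/VL).max(),Q[-17])
E
```

```text
16 0 0.028357279258226065 [ 0.65  0.71 -0.85  2.48  1.83  0.61 -2.07]
16 0.1 0.08946147842202645 [ 0.69  0.43 -0.84  2.42  1.25  0.43 -1.5 ]
8 0 0.11399767303647979 [ 0.64  0.69 -0.79  2.4   1.45  0.51 -1.67]
8 0.1 0.1733119866404378 [ 0.65  0.43 -0.76  2.34  0.8   0.48 -1.05]
0 0 0.20081721241892314 [ 0.65  0.7  -0.79  2.31  1.06  0.55 -1.28]
0 0.1 0.25584641076221093 [ 0.63  0.46 -0.72  2.25  0.54  0.6  -0.78]
-8 0 0.2872905634716796 [ 0.67  0.75 -0.81  2.22  0.81  0.68 -1.03]
-8 0.1 0.33704623549699964 [ 0.64  0.51 -0.73  2.17  0.43  0.76 -0.67]
-16 0 0.37189586780280015 [ 0.69  0.8  -0.84  2.14  0.67  0.82 -0.9 ]
-16 0.1 0.4154267898903523 [ 0.66  0.58 -0.77  2.09  0.37  0.92 -0.63]
10 [0.42, -0.17, 0.22] margin 0.0025503643685242244 err 0.004497184264962328 0.004497184264962328 spd 1.2175179699452938 [-0.11  0.57  0.22  2.42 -1.45  0.08  1.22]
10 [0.4, -0.17, 0.26] margin 0.005522519006610702 err 0.0044599602948942035 0.0044599602948942035 spd 1.1364908203057809 [-0.12  0.58  0.23  2.42 -1.47  0.09  1.25]
10 [0.45, -0.17, 0.26] margin 0.0009469263778049269 err 0.0044423224348933
[... 874 characters left out ...]
23  0.63  0.42  2.34 -0.86  0.32  0.66]
0 [0.45, -0.17, 0.26] margin 0.16500058265292505 err 4.049237208730953e-05 1.745012758727037e-05 spd 0.5116402792739089 [-0.24  0.63  0.43  2.34 -0.87  0.32  0.67]
-5 [0.42, -0.17, 0.22] margin 0.2156280087251803 err 2.6978208621077477e-05 1.1865762127487312e-05 spd 0.4965882243178998 [-0.3   0.67  0.53  2.29 -0.8   0.47  0.62]
-5 [0.4, -0.17, 0.26] margin 0.21603707231710034 err 3.897499834848041e-05 1.1298690156271616e-05 spd 0.5433410070973297 [-0.29  0.67  0.51  2.29 -0.78  0.46  0.6 ]
-5 [0.45, -0.17, 0.26] margin 0.21592741125631898 err 2.984817865733822e-05 1.1451135861334162e-05 spd 0.5845476536655041 [-0.29  0.67  0.52  2.29 -0.79  0.46  0.61]
```

```bash
python3 st.py
python3 - <<'E'
from p3 import *
x0,M0=fk(q0); b0=x0-.019*M0[:,2]; po=[]; cur=(b0,M0)
for b,T,n in [(np.array([.42,-.17,.22]),Tc(8),8),(C+[0,0,.07],Tc(5),8)]:
    s=seg(cur[0],cur[1],b,T,n); po+=[pose(*k) for k in s]; cur=(b,T)
Q=path(q0,po); print(Q[[8,16]],np.abs(np.diff(Q,axis=0)/VL).max()); rows(po,x0,M0)
E
```

```text
[ 0.159  0.424  0.422  2.248 -0.785  0.421  1.294] [ 0.463 -0.253  0.165]
[[-0.34  0.34  0.79  2.33 -0.57  0.49  0.62]
 [-0.39  0.49  0.61  2.37 -0.77  0.37  0.59]] 0.47724967091946513
[0, -5, 10, 5, 0.1, 0.6, -2.4]
[0, -10, 21, 9, 0.2, 1.3, -4.9]
[0, -15, 31, 14, 0.3, 1.9, -7.3]
[0, -20, 41, 18, 0.3, 2.5, -9.7]
[0, -25, 51, 23, 0.4, 3.1, -12.2]
[0, -30, 62, 27, 0.5, 3.8, -14.6]
[0, -35, 72, 32, 0.6, 4.4, -17.0]
[0, -40, 82, 36, 0.7, 5.0, -19.4]
--
[0, 3, 12, -9, 0.1, 0.4, -0.0]
[0, 6, 23, -19, 0.2, 0.7, -0.0]
[0, 8, 35, -28, 0.3, 1.1, -0.0]
[0, 11, 46, -38, 0.4, 1.4, -0.0]
[0, 14, 58, -47, 0.5, 1.8, -0.0]
[0, 17, 69, -56, 0.6, 2.2, -0.0]
[0, 19, 81, -66, 0.7, 2.5, -0.0]
[0, 22, 92, -75, 0.8, 2.9, -0.0]
--
```

move_arm(
  motion=[
    [1, -5, 10, 5, 0.1, 0.6, -2.4],
    [1, -10, 21, 9, 0.2, 1.3, -4.9],
    [1, -15, 31, 14, 0.3, 1.9, -7.3],
    [1, -20, 41, 18, 0.3, 2.5, -9.7],
    [1, -25, 51, 23, 0.4, 3.1, -12.2],
    [1, -30, 62, 27, 0.5, 3.8, -14.6],
    [1, -35, 72, 32, 0.6, 4.4, -17],
    [1, -40, 82, 36, 0.7, 5, -19.4],
  ],
)

```text
time: 15.53
ee_pos: [0.4243, -0.1697, 0.1991]
eef_rot: [0.799, 0.598, 0.042, 0.055]
force: [0.4, 0.7, -3.4]
finger_gap: 0.236
gripper_force: 59.1
```

move_arm(
  motion=[
    [1, 3, 12, -9, 0.1, 0.4, 0],
    [1, 6, 23, -19, 0.2, 0.7, 0],
    [1, 8, 35, -28, 0.3, 1.1, 0],
    [1, 11, 46, -38, 0.4, 1.4, 0],
    [1, 14, 58, -47, 0.5, 1.8, 0],
    [1, 17, 69, -56, 0.6, 2.2, 0],
    [1, 19, 81, -66, 0.7, 2.5, 0],
    [1, 22, 92, -75, 0.8, 2.9, 0],
  ],
)

```text
time: 16.2
ee_pos: [0.4467, -0.0772, 0.1224]
eef_rot: [0.799, 0.6, 0.026, 0.034]
force: [-0.6, 0.6, -2.7]
finger_gap: 0.238
gripper_force: 59.2
```

```bash
python3 st.py
python3 - <<'E'
from p3 import *
from h import *
s=r.get_state(); c=imaging.calibration("wrist"); im=imaging.get_image("wrist"); cv2.imwrite("pics/w6.png",im[:,:,::-1])
x,M=fk(q0); print("grasp-C",(x-.019*M[:,2]-C)*1000,s["gripper_force"],s["force"])
q=finder.pinpoint("wrist","cradle_seat")[:1]; print([(k["p"],k["position"],onz(*ray("wrist",k["position"],c),.075)) for k in q])
f=finder.silhouettes("wrist","spindle")[:1]
q=finder.pinpoint("wrist","spindle_center")[:1]; print([(k["p"],k["position"],onz(*ray("wrist",k["position"],c),.145)) for k in q])
E
```

```text
[-0.393  0.498  0.607  2.365 -0.794  0.376  0.605] [ 0.447 -0.077  0.122]
grasp-C [ 2.25  1.31 66.39] 59.198445081710815 [-0.6   0.63 -2.67]
[]
[(0.73, [287.6, 273.4], array([ 0.44, -0.08,  0.14]))]
```

View pics/w6.png

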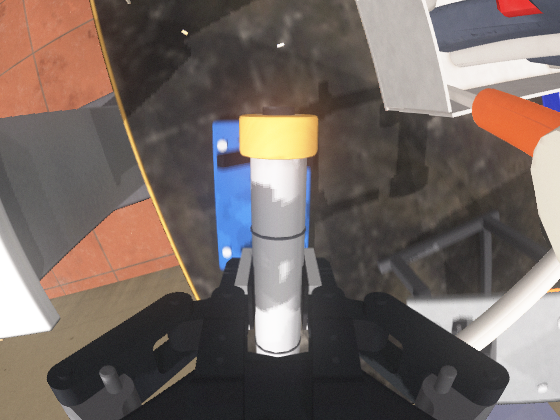

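The cradle shows behind the bar with its left edge at (213,122)–(220,265). I'll check that against the estimated cradle pose.

Run:
```python
from p3 import *
from h import *
c=imaging.calibration("wrist"); im=imaging.get_image("wrist"); hsv=cv2.cvtColor(im,cv2.COLOR_RGB2HSV); m=cv2.inRange(hsv,(100,120,40),(125,255,255)); m[:100]=0; m[290:]=0; m[:,:190]=0; m[:,330:]=0
L=[];Rr=[]
for row in range(130,260,6):
    cs=np.flatnonzero(m[row])
    if len(cs)==0: continue
    for lst,col in ((L,cs[0]-.5),(Rr,cs[-1]+.5)):
        P=onz(*ray("wrist",(row,col),c),.01); lst.append(((P-C)@hb*1000,(P-C)@yb*1000,col))
print(np.array(L)[::2]);print(np.array(Rr)[::2])
top=np.flatnonzero(m[:,225])[0]; print("end",(onz(*ray("wrist",(top-.5,225),c),.01)-C)@yb*1000)
```

```text
[[-38.78  57.72 211.5 ]
 [-39.07  48.19 211.5 ]
 [-39.41  38.58 211.5 ]
 [-38.99  28.83 212.5 ]
 [-38.62  18.95 213.5 ]
 [-39.1    8.91 213.5 ]
 [-39.65  -1.32 213.5 ]
 [-39.41 -11.82 214.5 ]
 [-39.22 -22.59 215.5 ]
 [-39.07 -33.68 216.5 ]
 [-38.96 -45.13 217.5 ]]
[[-18.32  57.16 237.5 ]
 [-18.48  47.64 237.5 ]
 [-36.2   38.49 215.5 ]
 [ -9.29  28.13 249.5 ]
 [ 38.68  17.5  308.5 ]
 [ 39.82   7.28 309.5 ]
 [ 39.31  -3.13 308.5 ]
 [ 39.68 -13.8  308.5 ]
 [ 40.07 -24.76 308.5 ]
 [ 39.62 -36.02 307.5 ]
 [-17.98 -45.57 241.5 ]]
end 64.10262482594368
```

The cradle pose is confirmed to under 1 mm. Lowering.

move_arm(
  motion=[
    [1, -1, 0, -8, 0, 0, 0],
    [1, -2, -1, -16, 0, 0, 0],
    [1, -2, -1, -24, 0, 0, 0],
    [1, -2, -1, -32, 0, 0, 0],
    [1, -2, -1, -40, 0, 0, 0],
    [1, -2, -1, -48, 0, 0, 0],
    [1, -2, -1, -56, 0, 0, 0],
    [1, -2, -1, -60, 0, 0, 0],
  ],
)

```text
time: 17.12
ee_pos: [0.4449, -0.0807, 0.0637]
eef_rot: [0.8, 0.599, 0.026, 0.035]
force: [-0.4, -0.6, -4.2]
finger_gap: 0.233
gripper_force: 59.1
```

```bash
python3 st.py
python3 - <<'E'
from p3 import *
from h import *
s=r.get_state(); x,M=fk(q0); d=x-.019*M[:,2]-C; print("grasp-C",d*1000,"perp",d@hb*1000,s["force"],np.degrees(rv(Tc(5)@M.T)))
E
```

```text
[-0.174  0.581  0.324  2.391 -0.983  0.191  0.774] [ 0.445 -0.081  0.064]
grasp-C [ 0.37 -2.2   7.68] perp 0.972831940595989 [-0.36 -0.58 -4.19] [-0.01 -0.   -0.02]
```

move_arm(
  motion=[
    [1, 0, 1, -2, 0, 0, 0],
    [1, -1, 2, -4, 0, 0, 0],
    [1, -1, 2, -6, 0, 0, 0],
    [1, -1, 2, -7, 0, 0, 0],
    [1, -1, 2, -8, 0, 0, 0],
    [1, -1, 2, -8, 0, 0, 0],
    [1, -1, 2, -8, 0, 0, 0],
    [1, -1, 2, -8, 0, 0, 0],
  ],
)

```text
time: 17.78
ee_pos: [0.4451, -0.078, 0.0561]
eef_rot: [0.799, 0.599, 0.027, 0.035]
force: [2.0, -1.7, 2.4]
finger_gap: 0.241
gripper_force: 59.7
```

```bash
python3 st.py
python3 - <<'E'
from p3 import *
from h import *
s=r.get_state(); x,M=fk(q0); d=x-.019*M[:,2]-C; print("grasp-C",d*1000,"perp",d@hb*1000,s["force"],s["time"])
E
```

```text
[-0.146  0.592  0.277  2.394 -1.01   0.16   0.794] [ 0.445 -0.078  0.056]
grasp-C [0.48 0.47 0.12] perp 0.3310371104017642 [ 1.98 -1.66  2.37] 17.7833
```

It is seated: the notches now carry the weight. Opening halfway, then withdrawing straight up.

move_arm(
  motion=[
    [0.7, 0, 0, 0, 0, 0, 0],
    [0.65, 0, 0, 0, 0, 0, 0],
    [0.6, 0, 0, 0, 0, 0, 0],
    [0.55, 0, 0, 0, 0, 0, 0],
    [0.5, 0, 0, 0, 0, 0, 0],
    [0.5, 0, 0, 0, 0, 0, 0],
    [0.5, 0, 0, 0, 0, 0, 0],
    [0.5, 0, 0, 0, 0, 0, 0],
  ],
)

```text
time: 18.45
ee_pos: [0.4436, -0.0774, 0.0556]
eef_rot: [0.799, 0.599, 0.026, 0.034]
force: [-0.1, -0.5, -0.3]
finger_gap: 0.499
gripper_force: 0.0
```

move_arm(
  motion=[
    [0.5, 0, 0, 4, 0, 0, 0],
    [0.5, -1, 0, 10, 0, 0, 0],
    [0.5, -1, 0, 18, 0, 0, 0],
    [0.5, -2, 0, 28, 0, 0, 0],
    [0.5, -4, 0, 40, 0, 0, 0],
    [0.5, -5, -1, 55, 0, 0, 0],
    [0.5, -6, -1, 70, 0, 0, 0],
    [0.5, -8, -2, 85, 0, 0, 0],
  ],
)

```text
time: 19.12
ee_pos: [0.4354, -0.0793, 0.1415]
eef_rot: [0.799, 0.6, 0.026, 0.034]
force: [1.0, -0.1, -0.3]
finger_gap: 0.504
gripper_force: 0.0
```

Run:
```python
from h import *
s=r.get_state(); print(s["time"],s["ee_pos"],s["finger_gap"],s["force"])
im=imaging.get_image("wrist"); cv2.imwrite("pics/w7.png",im[:,:,::-1]); c=imaging.calibration("wrist")
f=finder.pinpoint("wrist","spindle_center")[:1]; print([(k["p"],onz(*ray("wrist",k["position"],c),.075)) for k in f])
im=imaging.get_image("top")
f=finder.pinpoint("top","spindle_center")[:1]; print([(k["p"],onz(*ray("top",k["position"]),.075)) for k in f])
```

```text
19.1167 [ 0.43535707 -0.07928331  0.14146041] 0.5038655928436762 [ 1.04946237 -0.13024983 -0.30129047]
[(0.79, array([ 0.44432526, -0.07933366,  0.075     ]))]
[(0.53, array([ 0.4372549 , -0.07697561,  0.075     ]))]
```

View pics/w7.png

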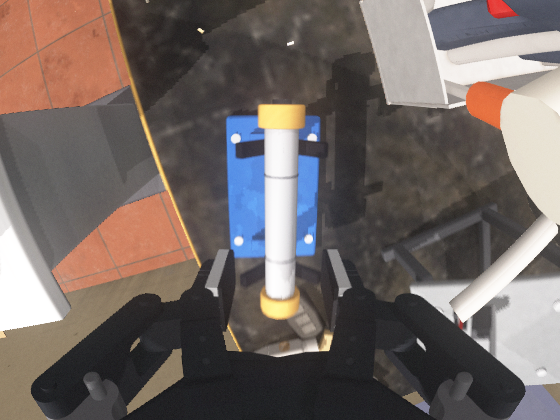

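The picture shows the spindle lying in both dark V notches at (280,148) and (280,272), with its collars outside them at (281,116) and (280,303). The gripper is clear, so I'll hand in.

```bash
python3 -c "
from cell import r
print(r.job_done())"
```

```text
the job is handed in; nothing more can be done
None
```

The spindle was rolled out of the clips past the red jaws and now rests in both V notches of the blue cradle, released with the gripper clear, and the job is handed in (about 19 s of the 45 s used; the hand-in returned no verdict).

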